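Clamp the loaded grinding jar in the shaker

TASK

One of the closed grinding jars on the lab bench is loaded with grinding balls: lift them to find the clearly heavier one. Open the shaker's swing clamp (pull its sprung knob up, turn it until the arm has swung clear, and let it snap down into the other notch), stand the loaded jar flat in the nest, then swing the arm back over it the same way so that the knob snaps down into its first notch. Put every empty jar into the white wash tray, standing on its floor (or lying flat there), and leave the bottle, the beaker and the tip box where they are.

Things in the scene. Friction and masses are not known exactly. Their poses are not given: they have to be found in the camera images.
- jar_a: closed cylindrical steel grinding jar with a dark screw lid, diameter 60, height 62, smooth sides, thick base (centre of mass about 23 above its underside); origin at the centre of its underside, z up through the lid. All jars look alike; exactly one of those present is loaded with grinding balls (about 700 g), the others are empty (about 280 g); each mass varies by up to 10 %. Four to six jars are there at a start; some of those listed may be absent
- jar_b: closed cylindrical steel grinding jar with a dark screw lid, diameter 60, height 62, smooth sides, thick base (centre of mass about 23 above its underside); origin at the centre of its underside, z up through the lid. All jars look alike; exactly one of those present is loaded with grinding balls (about 700 g), the others are empty (about 280 g); each mass varies by up to 10 %. Four to six jars are there at a start; some of those listed may be absent
- jar_c: closed cylindrical steel grinding jar with a dark screw lid, diameter 60, height 62, smooth sides, thick base (centre of mass about 23 above its underside); origin at the centre of its underside, z up through the lid. All jars look alike; exactly one of those present is loaded with grinding balls (about 700 g), the others are empty (about 280 g); each mass varies by up to 10 %. Four to six jars are there at a start; some of those listed may be absent
- jar_d: closed cylindrical steel grinding jar with a dark screw lid, diameter 60, height 62, smooth sides, thick base (centre of mass about 23 above its underside); origin at the centre of its underside, z up through the lid. All jars look alike; exactly one of those present is loaded with grinding balls (about 700 g), the others are empty (about 280 g); each mass varies by up to 10 %. Four to six jars are there at a start; some of those listed may be absent
- jar_e: closed cylindrical steel grinding jar with a dark screw lid, diameter 60, height 62, smooth sides, thick base (centre of mass about 23 above its underside); origin at the centre of its underside, z up through the lid. All jars look alike; exactly one of those present is loaded with grinding balls (about 700 g), the others are empty (about 280 g); each mass varies by up to 10 %. Four to six jars are there at a start; some of those listed may be absent
- jar_f: closed cylindrical steel grinding jar with a dark screw lid, diameter 60, height 62, smooth sides, thick base (centre of mass about 23 above its underside); origin at the centre of its underside, z up through the lid. All jars look alike; exactly one of those present is loaded with grinding balls (about 700 g), the others are empty (about 280 g); each mass varies by up to 10 %. Four to six jars are there at a start; some of those listed may be absent
- nest (a point): centre of the nest floor on the white shaker (a fixed box 120 x 210, 30 high; the nest floor is its top, 30 above the bench): round recess between eight low rubber blocks, inner diameter 70, walls 10 high, open above when the clamp is open. Its y axis points to the clamp post, whose axis is 87 away; its z is up. The shaker's place and yaw vary, and shaker and tray may swap sides
- knob_grip (a point): centre of the clamp's black bar knob, on the vertical turning axis of the clamp post. The bar is 44 long (x), 16 wide (y), 26 high (z); the x axis of this point runs along the bar and points along the clamp arm, z up. 131 above the bench when snapped down. Below it: stem of diameter 17, and from 25 to 35 below this point the steel arm, 18 wide, reaching 107 out along +x and 33 back along -x. Pinch the bar across its y and move it straight up and round its axis
- clamp_lift (a joint): how far the knob and arm are pulled up, in m: 0 when snapped down in a notch, at most 0.014. A spring pulls it down (about 7 N in all at 0, 12 N at 0.014). The index pin must be pulled clear of the notches, above 0.009 (0.008 engaged), before it turns; released between the notches it stays up at about 0.008
- shaker: the whole white shaker with nest and clamp; origin at the centre of its underside, nest towards its -y, clamp post towards its +y
- clamp_turn (a joint): turn of the knob and arm in rad, counter-clockwise seen from above. 0: arm over the nest (first notch, as at the start), its underside 4 above the lid of a seated jar; 1.22: arm swung clear (other notch). Each notch has about 0.05 of play. The arm turns only while lifted
- tray_in (a point): centre of the inner floor (5 above the bench) of the fixed white open wash tray, outside 310 along x and 210 along y, walls 5 thick, 35 high. It takes six jars, three along x and two along y, about 95 apart
- reagent: bystander: brown reagent bottle, diameter 64, height 130, standing; origin at the centre of its underside
- beaker: bystander: open glass beaker, rim diameter 70, height 85, standing; origin at the centre of its underside
- tipbox: bystander: pipette tip box 80 x 120, height 62; origin at the centre of its underside
Not all that is in view belongs to the job. What is shaped like the jar_e but red is not meant.

How it is judged:
By the outcome, as a careful person would: the job done as asked, in the order asked, and still so for the second after the job is handed in, with the robot touching nothing.
Of jar_a, jar_d, jar_e, jar_f only 2 to 4 are there at a start; the rules pass over those that are not, and their reading is None.
At some moment in a run one of jar_a, jar_b, jar_c, jar_d, jar_e, jar_f may be knocked a few centimetres aside while the robot is not near it.
Once in a run the grip may slacken for a moment while it holds something.
It also fails if it takes over 210 s, if anything falls off the work surface, if the arm or the gripper's body presses on something with over 40 N, if the wrist force passes 120 N, or if a joint passes its speed limit or range.

ROBOT

A 7-joint arm with a two-finger parallel gripper is mounted at the origin on the work surface. World frame = base frame: x ahead of the robot, y to its left, z up, the work surface at z = 0. Lengths are in m, angles in rad, forces in N, time in s.
With the tool pointing down it reaches from about 0.425 to 0.8 m from the base axis. Payload 8.3 kg.
Tool frame: the origin (TCP) lies midway between the tips of the shut fingers; the grasp point (between the pads) lies 19 mm behind it; z points along the fingers, y is the line along which they close (so a half turn about z gives the same grasp; the last joint's range is limited). The gripper opens to 85 mm and grips with 20 to 120 N. Pads are 22 mm wide; open, the fingers measure 114 mm over their backs; the gripper's body (76 mm by 85 mm) begins 54 mm behind the grasp point. The pads swing forward as they close: fully open they stand 13 mm farther back than shut.
Start: joints at [-1.351, 0.383, 0.016, 1.37, -0.006, 1.388, -0.046], TCP at [0.174, 0.6, 0.231] pointing down, gripper open.
Joint ranges: [-2.95, 2.95], [-0.25, 2.06], [-1.52, 1.56], [0.18, 2.33], [-1.44, 4.58], [0.02, 2.06], [-3.01, 3.01]. Speed limits (rad/s): [2.39, 2.39, 3.01, 3.01, 3.14, 3.14, 3.14].

INTERFACE

Orientations are given as a 3x3 rotation matrix whose columns are the frame's x, y, z axes.
In Python, from bench import env gives the robot as it stands.
- The arm moves only by the tool arm_command, never from a script. Its argument "moves" is one flat list of numbers, 7 for each row, row after row: the shift along the tool's x, y, z in m, then the turn, a rotation vector about the tool's x, y, z in degrees, then the gripper's target within -1 to 1 (shut at 1, half-way at 0, fully open at -1). A call has 1 to 5 rows; each row is the pose to reach, as a shift and turn from the pose commanded when the call began, along the tool's axes at that moment; what a row does not reach only later rows make up. A row lasts 1/10 s, in which the tool goes at most 50 mm and 8.59 degrees, less where a joint would pass 70% of its speed; a pose out of reach is approached as far as the arm can. A call with a gripper value outside its range is refused whole. The fingers move at their own pace and stop on an object; "force" is the grip in N (left out, the last holds). Time passes only in rows, so rows that repeat a pose let the fingers close. It gives the time, the measured TCP pose, the force, the opening and the grip force at its end, in the units of the state.
- env.state(): the state, without advancing time (a new reading comes with each control period).
- env.get_image(name): name is "scene" or "side" or "wrist"; returns the picture (420x560x3 uint8, red, green, blue); there is no depth.
- env.camera_info(name): a dict with "camera_matrix" (3x3 intrinsics, pixels), "origin" and "attitude" of the camera in the world. Camera axes: x right, y down, z forward; pixel columns grow to the right and rows downward; lengths in m; the calibration is good to about 2 mm. A picture is of the moment at which its call begins: read the wrist's pose just before it. camera_info takes no time and is no camera call; for the wrist camera it gives the pose at the moment of the call.
- env.finish_job(): hands the job in; it is judged then, once.
The state is a dict: "time_s": time; "joints": joint angles; "qd": joint speeds; "effort": joint torques, N m; "eef_pos": TCP position; "orientation": TCP orientation; "force": force on the tool from outside, world axes, zero at the start; "torque": the same for the moment, N m; "finger_gap": finger opening in m; "grip_force": force on a finger pad.
Only numpy, scipy, OpenCV 4.12 (cv2) and the standard library are available. Lean on these libraries where they do the work, as an engineer would, in place of code of your own. Each camera call takes 0.05 s, during which the arm holds its last target. There are 200 camera calls.

## Working session

There is one attempt and no reset: what is moved stays moved. The work goes in short steps, Python scripts to look and compute and a tool call to move; the robot and the scene stay as the last step left them, time stands still between calls to the robot, and variables do not carry over. Pictures are saved under pics/ and viewed, at most 14 in all, crops included, and the job is handed in when it is done.

Besides the shell and the picture viewer there is one more tool, called after "Emit:" as a command line: name --argument value ..., lists and objects as JSON in quotes. arm_command: Moves the arm, as the interface text tells. Its arguments: {"type":"object","properties":{"moves":{"type":"array"},"force":{"type":"number"}},"required":["moves"]}

```bash
ls; mkdir -p pics; python3 - <<'E'
from bench import env
import cv2,numpy as np
a=env.get_image("scene");b=env.get_image("side")
cv2.imwrite("pics/scene.png",a[:,:,::-1]);cv2.imwrite("pics/side.png",b[:,:,::-1])
for n in("scene","side","wrist"):
    c=env.camera_info(n);print(n,np.round(c["camera_matrix"],1).tolist(),np.round(c["origin"],4),np.round(c["attitude"],3).tolist())
s=env.state();print({k:np.round(v,3).tolist() for k,v in s.items()})
E
```

```text
pics
scene [[438.7, 0.0, 280.7], [0.0, 438.7, 205.5], [0.0, 0.0, 1.0]] [ 1.13   -0.4259  1.0131] [[0.579, 0.621, -0.529], [0.816, -0.447, 0.367], [-0.009, -0.644, -0.765]]
side [[487.7, 0.0, 267.8], [0.0, 487.7, 205.0], [0.0, 0.0, 1.0]] [ 0.2219 -0.7985  1.0645] [[0.923, -0.291, 0.251], [-0.384, -0.681, 0.623], [-0.011, -0.672, -0.741]]
wrist [[361.7, 0.0, 280.2], [0.0, 361.7, 208.8], [0.0, 0.0, 1.0]] [0.1108 0.6179 0.3729] [[0.279, 0.928, 0.248], [0.96, -0.268, -0.075], [-0.003, 0.259, -0.966]]
{'time_s': 0.1, 'joints': [-1.351, 0.384, 0.016, 1.371, -0.006, 1.388, -0.046], 'qd': [-0.0, -0.003, 0.001, -0.003, 0.001, 0.003, 0.0], 'effort': [0.003, -62.914, 0.848, -37.276, 0.017, 0.011, -0.0], 'eef_pos': [0.174, 0.6, 0.23], 'orientation': [[-0.96, 0.279, -0.0], [0.279, 0.96, -0.002], [-0.0, -0.002, -1.0]], 'force': [0.065, -0.742, -0.333], 'torque': [0.023, 0.008, 0.059], 'grip_force': 0.0, 'finger_gap': 0.086}
```

View pics/scene.png

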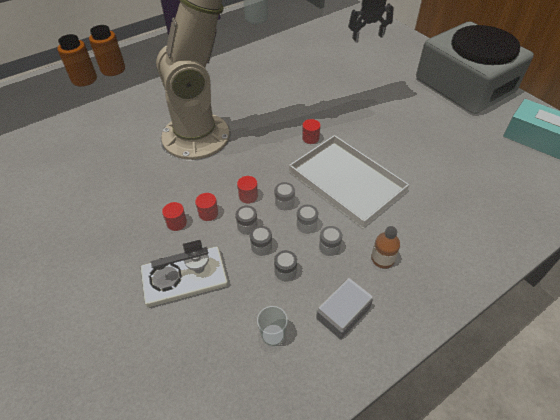

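View pics/side.png

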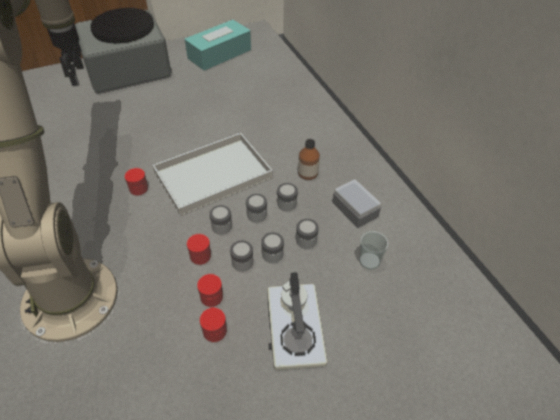

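```bash
cat > h.py <<'E'
import cv2,numpy as np
from bench import env
def ray(c,uv,z):
    K=np.array(c["camera_matrix"]);R=np.array(c["attitude"]);o=np.array(c["origin"])
    d=R@np.linalg.solve(K,[uv[0],uv[1],1.]);return o+d*(z-o[2])/d[2]
def proj(c,p):
    K=np.array(c["camera_matrix"]);R=np.array(c["attitude"]);q=K@(R.T@(np.array(p)-np.array(c["origin"])));return q[:2]/q[2]
def save(n,im): cv2.imwrite("pics/%s.png"%n,im[:,:,::-1])
E
python3 - <<'E'
from h import *
a=cv2.imread("pics/scene.png");b=cv2.imread("pics/side.png")
c1=cv2.resize(a[170:310,130:350],None,fx=3.6,fy=3.6,interpolation=cv2.INTER_CUBIC)
c2=cv2.resize(b[175:375,180:400],None,fx=3,fy=3,interpolation=cv2.INTER_CUBIC)
cv2.imwrite("pics/c1.png",c1);cv2.imwrite("pics/c2.png",c2)
S=env.camera_info("scene");D=env.camera_info("side")
for p in [(285,188),(246,212),(261,234),(307,212),(331,233),(285,258)]:print("sc",p,np.round(ray(S,p,.062)[:2],3))
for p in [(221,214),(257,202),(288,190),(242,249),(273,240),(308,228)]:print("sd",p,np.round(ray(D,p,.062)[:2],3))
E
```

```text
sc (285, 188) [0.425 0.079]
sc (246, 212) [ 0.435 -0.062]
sc (261, 234) [ 0.523 -0.071]
sc (307, 212) [0.535 0.076]
sc (331, 233) [0.63  0.084]
sc (285, 258) [ 0.623 -0.063]
sd (221, 214) [0.431 0.064]
sd (257, 202) [0.538 0.067]
sd (288, 190) [0.636 0.075]
sd (242, 249) [ 0.442 -0.07 ]
sd (273, 240) [ 0.526 -0.074]
sd (308, 228) [ 0.628 -0.074]
```

View pics/c1.png

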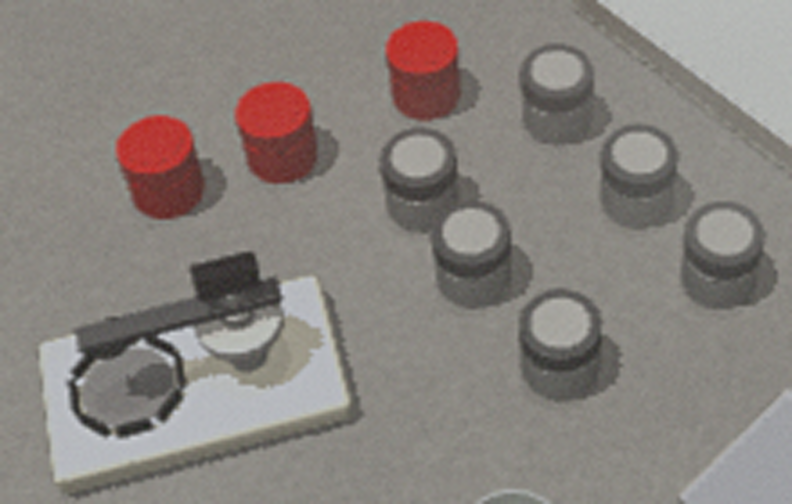

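View pics/c2.png

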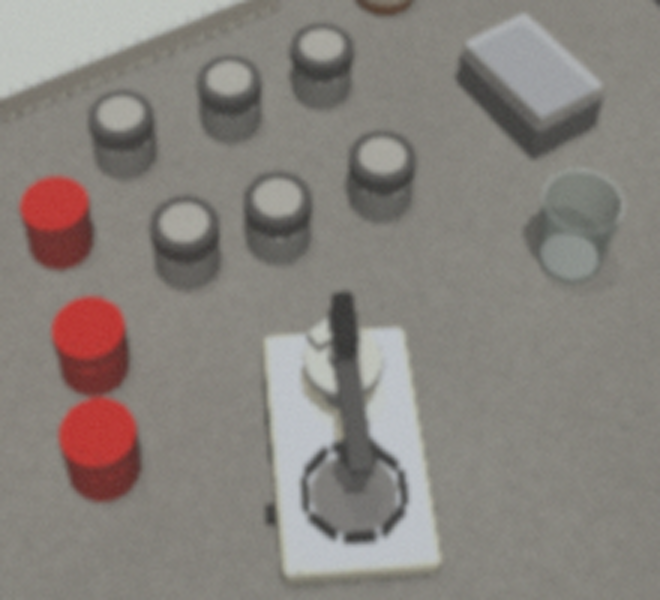

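```bash
python3 - <<'E'
from h import *
for n,pts in (("scene",[(285,190),(246,213),(261,235),(307,213),(331,235),(285,260)]),("side",[(221,216),(242,251),(273,242),(257,203),(288,191),(308,228)])):
    im=cv2.imread("pics/%s.png"%n);g=cv2.cvtColor(im,6);C=env.camera_info(n)
    for u,v in pts:
        w=g[v-12:v+8,u-12:u+12].astype(float);ww=cv2.resize(w,None,fx=4,fy=4,interpolation=cv2.INTER_CUBIC)
        m=(ww>150).astype(np.uint8);nn,l,st,ce=cv2.connectedComponentsWithStats(m)
        k=1+np.argmax(st[1:,4]);c=(ce[k]+.5)/4-.5+[u-12,v-12]
        print(n,np.round(c,1),st[k,4]/16,np.round(ray(C,c,.062)[:2],4))
S=env.camera_info("scene");D=env.camera_info("side")
cs=lambda x,y:(x/3.6+129.6,y/3.6+169.6); cd=lambda x,y:(x/3+179.7,y/3+174.7)
print("nest",ray(S,cs(128,385),.037),ray(D,cd(355,493),.037))
print("knob",ray(S,cs(225,275),.131),ray(D,cd(343,323),.131))
print("top cornersS",[np.round(ray(S,cs(*p),.03)[:2],3) for p in[(40,345),(316,278),(350,402),(57,480)]])
print("top cornersD",[np.round(ray(D,cd(*p),.03)[:2],3) for p in[(265,336),(404,328),(440,563),(286,573)]])
print("tray S",[np.round(ray(S,p,.035)[:2],3) for p in[(291,168),(336,138),(406,185),(362,220)]])
print("tray D",[np.round(ray(D,p,.035)[:2],3) for p in[(154,172),(241,137),(271,171),(183,207)]])
print("others",[np.round(ray(S,p,0)[:2],3) for p in[(384,262),(273,340),(345,313)]])
E
```

```text
scene [284.3 189. ] 107.1875 [0.4267 0.0752]
scene [245.6 212.9] 122.8125 [ 0.437  -0.0651]
scene [260.3 233.7] 140.75 [ 0.5209 -0.0718]
scene [307.2 212. ] 124.8125 [0.5348 0.0768]
scene [331. 234.] 139.9375 [0.6325 0.0818]
scene [285.2 259.2] 163.3125 [ 0.626  -0.0647]
side [219.7 212.3] 111.8125 [0.4294 0.0713]
side [241.  248.7] 136.0 [ 0.4397 -0.0683]
side [272.2 240.4] 131.5 [ 0.5237 -0.0749]
side [255.9 200.6] 104.6875 [0.5369 0.073 ]
side [286.9 189.5] 95.0625 [0.6343 0.0783]
side [307.1 226.4] 121.4375 [ 0.6278 -0.0677]
nest [ 0.47577888 -0.33623076  0.037     ] [ 0.47476133 -0.34142513  0.037     ]
knob [ 0.49870531 -0.25337716  0.131     ] [ 0.50169785 -0.25437478  0.131     ]
top cornersS [array([ 0.403, -0.373]), array([ 0.469, -0.179]), array([ 0.576, -0.213]), array([ 0.511, -0.408])]
top cornersD [array([ 0.467, -0.182]), array([ 0.577, -0.22 ]), array([ 0.511, -0.413]), array([ 0.403, -0.376])]
tray S [array([0.347, 0.158]), array([0.321, 0.364]), array([0.609, 0.397]), array([0.632, 0.199])]
tray D [array([0.304, 0.329]), array([0.605, 0.378]), array([0.633, 0.192]), array([0.345, 0.155])]
others [array([0.757, 0.172]), array([ 0.763, -0.199]), array([ 0.81 , -0.013])]
```

Could be taken for the wanted jars: the grey jars at scene pixels (284,189), (246,213), (260,234), (307,212), (331,234) and (285,259). The red decoys are at (174,216), (206,206), (247,188) and (311,131), and the dark-topped brown bottle is at (385,246). I choose the six grey jars with a dark ring and light lid centre; the c1 crop confirms them. The knob is the black bar at scene (192,246).

Emit:
arm_command --moves '[-0.043, -0.024, 0, 0, 0, -8, -1, -0.086, -0.048, 0, 0, 0, -16.2, -1, -0.128, -0.072, 0, 0, 0, -16.2, -1, -0.171, -0.096, 0, 0, 0, -16.2, -1, -0.214, -0.12, 0, 0, 0, -16.2, -1]' --force 40

```text
time_s: 0.6
eef_pos: [0.3474, 0.4234, 0.231]
orientation: [[-1.0, -0.0, -0.0], [-0.0, 1.0, -0.0], [0.0, -0.0, -1.0]]
force: [1.6, 0.7, 0.0]
finger_gap: 0.0856
grip_force: 0.0
```

Emit:
arm_command --moves '[-0.016, -0.044, 0, 0, 0, 0, -1, -0.032, -0.088, 0, 0, 0, 0, -1, -0.048, -0.132, 0, 0, 0, 0, -1, -0.064, -0.176, 0, 0, 0, 0, -1, -0.0806, -0.22, 0, 0, 0, 0, -1]'

```text
time_s: 1.1
eef_pos: [0.4271, 0.2032, 0.2311]
orientation: [[-1.0, -0.0, -0.0], [-0.0, 1.0, 0.0], [0.0, 0.0, -1.0]]
force: [0.1, -0.2, -0.3]
finger_gap: 0.0856
grip_force: 0.0
```

Emit:
arm_command --moves '[0, -0.04, 0.025, 0, 0, 0, -1, 0, -0.08, 0.05, 0, 0, 0, -1, 0, -0.12, 0.075, 0, 0, 0, -1, 0, -0.1304, 0.1, 0, 0, 0, -1, 0, -0.1304, 0.1, 0, 0, 0, -1]'

```text
time_s: 1.6
eef_pos: [0.4246, 0.0722, 0.1285]
orientation: [[-1.0, 0.004, -0.006], [0.004, 1.0, -0.002], [0.006, -0.002, -1.0]]
force: [0.4, 1.0, -0.3]
finger_gap: 0.0853
grip_force: 0.0
```

```bash
python3 - <<'E'
from h import *
save("w1",env.get_image("wrist"))
C=env.camera_info("wrist");print(env.state()["eef_pos"],proj(C,[.428,.073,.062]),proj(C,[.458,.073,.062]))
E
```

```text
[0.42576058 0.07416    0.1303676 ] [279.37608316 227.72488863] [279.47065945 272.87722767]
```

View pics/w1.png

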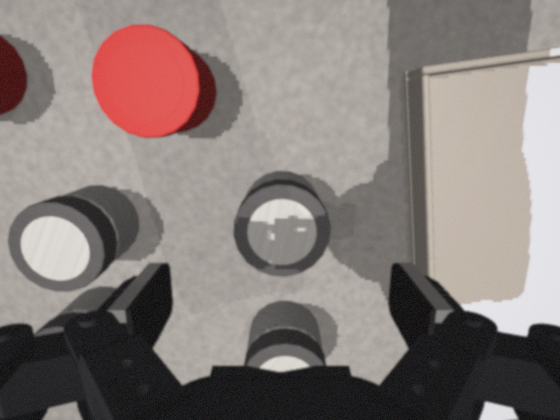

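The wrist view shows the first jar's lid at (282,225), which matches the prediction of (279,228). I'll descend, grip and lift.

Emit:
arm_command --moves '[0, 0, 0.04, 0, 0, 0, -1, 0, 0, 0.08, 0, 0, 0, -1, 0, 0, 0.104, 0, 0, 0, -1, 0, 0, 0.104, 0, 0, 0, 1, 0, 0, 0.104, 0, 0, 0, 1]'

```text
time_s: 2.15
eef_pos: [0.4278, 0.0757, 0.0286]
orientation: [[-1.0, -0.001, 0.0], [-0.001, 1.0, -0.0], [-0.0, -0.0, -1.0]]
force: [-7.6, 2.3, 29.6]
finger_gap: 0.0593
grip_force: 33.5
```

Emit:
arm_command --moves '[0, 0, 0, 0, 0, 0, 1, 0, 0, 0, 0, 0, 0, 1, 0, 0, -0.02, 0, 0, 0, 1, 0, 0, -0.03, 0, 0, 0, 1, 0, 0, -0.03, 0, 0, 0, 1]'

```text
time_s: 2.65
eef_pos: [0.4285, 0.0755, 0.0592]
orientation: [[-1.0, -0.0, 0.004], [-0.0, 1.0, 0.002], [-0.004, 0.002, -1.0]]
force: [0.6, 0.1, -3.4]
finger_gap: 0.0587
grip_force: 44.3
```

Emit:
arm_command --moves '[0, 0, 0, 0, 0, 0, 1, 0, 0, 0, 0, 0, 0, 1]'

```text
time_s: 2.85
eef_pos: [0.4265, 0.0748, 0.0568]
orientation: [[-1.0, -0.0, -0.001], [-0.0, 1.0, -0.0], [0.001, -0.0, -1.0]]
force: [-0.2, 0.1, -4.2]
finger_gap: 0.0593
grip_force: 44.3
```

```bash
cat > wt.py <<'E'
from h import *
f=[]
for i in range(5): f.append(env.state()["force"][2]);env.get_image("wrist")
print(np.round(f,2),np.mean(f),env.state()["time_s"])
E
python3 wt.py
```

```text
[-4.16 -3.31 -3.06 -3.53 -3.02] -3.4150477250056577 3.1
```

Emit:
arm_command --moves '[0, 0, 0.02, 0, 0, 0, 1, 0, 0, 0.03, 0, 0, 0, 1, 0, 0, 0.03, 0, 0, 0, -1, 0, 0, 0.03, 0, 0, 0, -1, 0, 0, 0.03, 0, 0, 0, -1]'

```text
time_s: 3.6
eef_pos: [0.4272, 0.0748, 0.0275]
orientation: [[-1.0, 0.0, 0.0], [0.0, 1.0, -0.0], [-0.0, -0.0, -1.0]]
force: [-0.4, 0.4, 0.1]
finger_gap: 0.0856
grip_force: 0.0
```

Emit:
arm_command --moves '[0, 0, -0.045, 0, 0, 0, -1, 0, 0, -0.09, 0, 0, 0, -1, -0.045, 0.002, -0.09, 0, 0, 0, -1, -0.09, 0.002, -0.09, 0, 0, 0, -1, -0.108, 0.002, -0.09, 0, 0, 0, -1]'

```text
time_s: 4.1
eef_pos: [0.5386, 0.0772, 0.1187]
orientation: [[-1.0, -0.001, 0.004], [-0.001, 1.0, 0.001], [-0.004, 0.001, -1.0]]
force: [-0.0, 0.3, -0.3]
finger_gap: 0.0856
grip_force: 0.0
```

Emit:
arm_command --moves '[0, 0, 0.03, 0, 0, 0, -1, 0, 0, 0.07, 0, 0, 0, -1, 0, 0, 0.09, 0, 0, 0, -1, 0, 0, 0.09, 0, 0, 0, 1, 0, 0, 0.09, 0, 0, 0, 1]'

```text
time_s: 4.6
eef_pos: [0.5352, 0.0764, 0.0279]
orientation: [[-1.0, 0.0, -0.0], [0.0, 1.0, -0.001], [0.0, -0.001, -1.0]]
force: [-6.2, 4.5, 24.7]
finger_gap: 0.0588
grip_force: 34.0
```

Emit:
arm_command --moves '[0, 0, 0, 0, 0, 0, 1, 0, 0, 0, 0, 0, 0, 1, 0, 0, -0.02, 0, 0, 0, 1, 0, 0, -0.03, 0, 0, 0, 1, 0, 0, -0.03, 0, 0, 0, 1]'

```text
time_s: 5.1
eef_pos: [0.5366, 0.0772, 0.0594]
orientation: [[-1.0, -0.0, 0.004], [-0.0, 1.0, 0.001], [-0.004, 0.001, -1.0]]
force: [0.2, 0.5, -2.4]
finger_gap: 0.059
grip_force: 44.2
```

```bash
sleep 1; python3 wt.py
```

```text
[-2.36 -3.26 -3.77 -2.84 -2.29] -2.9025175664369507 5.35
```

Emit:
arm_command --moves '[0, 0, 0.02, 0, 0, 0, 1, 0, 0, 0.03, 0, 0, 0, 1, 0, 0, 0.03, 0, 0, 0, -1, 0, 0, 0.03, 0, 0, 0, -1, 0, 0, 0.03, 0, 0, 0, -1]'

```text
time_s: 5.85
eef_pos: [0.5351, 0.0768, 0.0273]
orientation: [[-1.0, 0.0, 0.0], [0.0, 1.0, -0.0], [-0.0, -0.0, -1.0]]
force: [-0.1, -0.7, 0.2]
finger_gap: 0.0852
grip_force: 0.0
```

Emit:
arm_command --moves '[0, 0, -0.045, 0, 0, 0, -1, 0, 0, -0.09, 0, 0, 0, -1, -0.045, 0.004, -0.09, 0, 0, 0, -1, -0.09, 0.004, -0.09, 0, 0, 0, -1, -0.0975, 0.004, -0.09, 0, 0, 0, -1]'

```text
time_s: 6.35
eef_pos: [0.6359, 0.0811, 0.1172]
orientation: [[-1.0, -0.001, 0.002], [-0.001, 1.0, -0.001], [-0.002, -0.001, -1.0]]
force: [-0.3, 1.3, -0.6]
finger_gap: 0.0856
grip_force: 0.0
```

Emit:
arm_command --moves '[0, 0, 0.03, 0, 0, 0, -1, 0, 0, 0.07, 0, 0, 0, -1, 0, 0, 0.09, 0, 0, 0, -1, 0, 0, 0.09, 0, 0, 0, 1, 0, 0, 0.09, 0, 0, 0, 1]'

```text
time_s: 6.85
eef_pos: [0.6325, 0.0806, 0.0279]
orientation: [[-1.0, 0.0, -0.0], [0.0, 1.0, -0.0], [0.0, -0.0, -1.0]]
force: [-6.3, 3.4, 20.0]
finger_gap: 0.0592
grip_force: 34.1
```

Emit:
arm_command --moves '[0, 0, 0, 0, 0, 0, 1, 0, 0, 0, 0, 0, 0, 1, 0, 0, -0.02, 0, 0, 0, 1, 0, 0, -0.03, 0, 0, 0, 1, 0, 0, -0.03, 0, 0, 0, 1]'

```text
time_s: 7.35
eef_pos: [0.6341, 0.081, 0.0598]
orientation: [[-1.0, 0.0, 0.004], [0.0, 1.0, 0.001], [-0.004, 0.001, -1.0]]
force: [0.3, -0.4, -2.8]
finger_gap: 0.0592
grip_force: 44.1
```

```bash
sleep 1; python3 wt.py
```

```text
[-2.81 -3.51 -4.06 -4.   -3.63] -3.602542847055509 7.6
```

Emit:
arm_command --moves '[0, 0, 0.02, 0, 0, 0, 1, 0, 0, 0.03, 0, 0, 0, 1, 0, 0, 0.03, 0, 0, 0, -1, 0, 0, 0.03, 0, 0, 0, -1, 0, 0, 0.03, 0, 0, 0, -1]'

```text
time_s: 8.1
eef_pos: [0.6326, 0.0808, 0.0273]
orientation: [[-1.0, 0.0, 0.0], [0.0, 1.0, -0.0], [-0.0, -0.0, -1.0]]
force: [-0.8, -0.1, -0.9]
finger_gap: 0.0852
grip_force: 0.0
```

Emit:
arm_command --moves '[0, 0, -0.045, 0, 0, 0, -1, 0, 0, -0.09, 0, 0, 0, -1, 0.002, -0.048, -0.09, 0, 0, 0, -1, 0.006, -0.096, -0.09, 0, 0, 0, -1, 0.006, -0.144, -0.09, 0, 0, 0, -1]'

```text
time_s: 8.6
eef_pos: [0.6264, -0.0644, 0.1182]
orientation: [[-1.0, -0.001, 0.001], [-0.001, 1.0, 0.0], [-0.001, 0.0, -1.0]]
force: [0.0, -0.6, -1.2]
finger_gap: 0.0855
grip_force: 0.0
```

```bash
sleep 1; cat > lids.py <<'E'
from h import *
def lids():
    out=[]
    for n in("scene","side"):
        im=env.get_image(n);save(n+"_l",im);C=env.camera_info(n)
        g=cv2.cvtColor(im,cv2.COLOR_RGB2GRAY);m=((g>148)&(im.max(2).astype(int)-im.min(2)<30)).astype(np.uint8)
        nn,l,st,ce=cv2.connectedComponentsWithStats(m)
        for s,c in zip(st[1:],ce[1:]):
            if 50<s[4]<220 and s[2]<24 and s[3]<20:
                p=ray(C,c,.062)[:2]
                if .3<p[0]<.7 and -.2<p[1]<.45: out.append((n,np.round(p,3).tolist(),int(s[4])))
    return out
if __name__=="__main__":
    s=env.state();print(np.round(s["eef_pos"],4),s["time_s"])
    for o in lids():print(*o)
E
python3 lids.py
```

```text
[ 0.6264 -0.0644  0.1182] 8.6
scene [0.436, -0.065] 124
side [0.426, 0.066] 63
side [0.524, -0.075] 123
side [0.439, -0.069] 131
```

Emit:
arm_command --moves '[0, -0.001, 0.03, 0, 0, 0, -1, 0, -0.001, 0.07, 0, 0, 0, -1, 0, -0.001, 0.09, 0, 0, 0, -1, 0, -0.001, 0.09, 0, 0, 0, 1, 0, -0.001, 0.09, 0, 0, 0, 1]'

```text
time_s: 9.2
eef_pos: [0.6268, -0.0649, 0.0281]
orientation: [[-1.0, 0.0, 0.0], [0.0, 1.0, -0.001], [-0.0, -0.001, -1.0]]
force: [-5.2, 4.3, 16.3]
finger_gap: 0.0591
grip_force: 33.7
```

Emit:
arm_command --moves '[0, 0, 0, 0, 0, 0, 1, 0, 0, 0, 0, 0, 0, 1, 0, 0, -0.02, 0, 0, 0, 1, 0, 0, -0.03, 0, 0, 0, 1, 0, 0, -0.03, 0, 0, 0, 1]'

```text
time_s: 9.7
eef_pos: [0.628, -0.0642, 0.0595]
orientation: [[-1.0, -0.0, 0.004], [-0.0, 1.0, 0.0], [-0.004, 0.0, -1.0]]
force: [0.9, -0.3, -7.6]
finger_gap: 0.0588
grip_force: 46.2
```

```bash
sleep 1; python3 wt.py
```

```text
[-7.64 -7.3  -7.   -5.69 -6.15] -6.757036074779046 9.95
```

Emit:
arm_command --moves '[0, 0, 0.02, 0, 0, 0, 1, 0, 0, 0.03, 0, 0, 0, 1, 0, 0, 0.03, 0, 0, 0, -1, 0, 0, 0.03, 0, 0, 0, -1, 0, 0, 0.03, 0, 0, 0, -1]'

```text
time_s: 10.45
eef_pos: [0.627, -0.0643, 0.0278]
orientation: [[-1.0, 0.0, 0.001], [0.0, 1.0, -0.0], [-0.001, -0.0, -1.0]]
force: [-0.6, 0.4, 0.2]
finger_gap: 0.0857
grip_force: 0.0
```

Emit:
arm_command --moves '[0, 0, -0.048, 0, 0, 0, -1, 0, 0, -0.096, 0, 0, 0, -1, 0.02, -0.03, -0.13, 0, 0, 8.5, -1, 0.045, -0.065, -0.15, 0, 0, 17, -1, 0.075, -0.1, -0.173, 0, 0, 25.5, -1]'

```text
time_s: 10.95
eef_pos: [0.5521, -0.1641, 0.2013]
orientation: [[-0.9, 0.435, 0.002], [0.435, 0.9, -0.0], [-0.002, 0.001, -1.0]]
force: [0.6, -0.2, -0.2]
finger_gap: 0.0853
grip_force: 0.0
```

Emit:
arm_command --moves '[0.004, -0.04, 0, 0, 0, 8.5, -1, 0.008, -0.08, 0, 0, 0, 17, -1, 0.0107, -0.1027, 0, 0, 0, 25.5, -1, 0.0064, -0.1027, 0, 0, 0, 34, -1, 0.0064, -0.1027, 0, 0, 0, 42.5, -1]'

```text
time_s: 11.45
eef_pos: [0.5021, -0.2544, 0.2003]
orientation: [[-0.367, 0.93, 0.002], [0.93, 0.367, -0.0], [-0.001, 0.001, -1.0]]
force: [0.5, 0.8, 0.1]
finger_gap: 0.0855
grip_force: 0.0
```

Emit:
arm_command --moves '[0, 0, 0, 0, 0, 8.1, -1, 0, 0, 0, 0, 0, 16.2, -1, 0, 0, 0, 0, 0, 24.3, -1, 0, 0, 0, 0, 0, 32.4, -1, 0, 0, 0, 0, 0, 40.5, -1]'

```text
time_s: 11.95
eef_pos: [0.5025, -0.2531, 0.2001]
orientation: [[0.323, 0.946, 0.001], [0.946, -0.323, 0.0], [0.0, 0.001, -1.0]]
force: [-0.1, 0.4, 1.2]
finger_gap: 0.0854
grip_force: 0.0
```

```bash
sleep 1; python3 - <<'E'
from h import *
s=env.state();C=env.camera_info("wrist");im=env.get_image("wrist");save("w2",im)
print(np.round(s["eef_pos"],4),np.round(s["orientation"],3).tolist(),s["time_s"],proj(C,[.502,-.2555,.144]),proj(C,[.4743,-.338,.03]))
E
python3 lids.py
```

```text
[ 0.5025 -0.2531  0.2001] [[0.323, 0.946, 0.001], [0.946, -0.323, 0.0], [0.0, 0.001, -1.0]] 11.95 [281.30951625 231.83165169] [281.11927186 280.45290081]
[ 0.5026 -0.253   0.2   ] 12.0
scene [0.427, 0.078] 104
scene [0.534, 0.079] 128
scene [0.632, 0.083] 147
scene [0.626, -0.062] 165
side [0.537, 0.076] 116
side [0.43, 0.074] 113
```

View pics/w2.png

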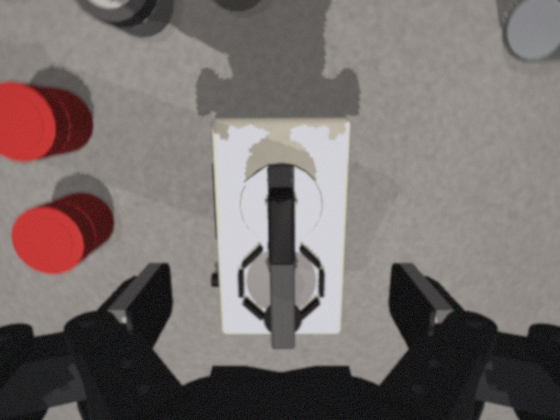

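The knob's black bar spans (281,202) to (281,262), centred where predicted, and its arm is aligned with the tool. I'll descend and grip it.

Emit:
arm_command --moves '[-0.0024, 0, 0.03, 0, 0, 0, -1, -0.0024, 0, 0.06, 0, 0, 0, -1, -0.0024, 0, 0.081, 0, 0, 0, -1, -0.0024, 0, 0.081, 0, 0, 0, 1, -0.0024, 0, 0.081, 0, 0, 0, 1]' --force 70

```text
time_s: 12.6
eef_pos: [0.5017, -0.2556, 0.1192]
orientation: [[0.315, 0.949, -0.0], [0.949, -0.315, -0.0], [-0.0, -0.0, -1.0]]
force: [0.6, -0.5, 0.9]
finger_gap: 0.0592
grip_force: 0.0
```

Emit:
arm_command --moves '[0, 0, 0, 0, 0, 0, 1, 0, 0, 0, 0, 0, 0, 1, 0, 0, 0, 0, 0, 0, 1, 0, 0, 0, 0, 0, 0, 1, 0, 0, 0, 0, 0, 0, 1]'

```text
time_s: 13.1
eef_pos: [0.5023, -0.2557, 0.1198]
orientation: [[0.317, 0.948, 0.002], [0.948, -0.317, -0.0], [0.0, 0.002, -1.0]]
force: [-0.9, 1.2, 6.4]
finger_gap: 0.0148
grip_force: 69.4
```

Emit:
arm_command --moves '[0, 0, -0.006, 0, 0, 0, 1, 0, 0, -0.012, 0, 0, 0, 1, 0, 0, -0.0125, 0, 0, 0, 1]'

```text
time_s: 13.4
eef_pos: [0.5021, -0.2556, 0.1314]
orientation: [[0.317, 0.948, 0.001], [0.948, -0.317, -0.001], [-0.001, 0.001, -1.0]]
force: [5.3, -4.1, -11.1]
finger_gap: 0.0145
grip_force: 68.3
```

Emit:
arm_command --moves '[0, 0, 0, 0, 0, -5, 1, 0, 0, 0, 0, 0, -11, 1, 0, 0, 0, 0, 0, -17, 1, 0, 0, 0, 0, 0, -23, 1, 0, 0, 0, 0, 0, -29, 1]'

```text
time_s: 13.9
eef_pos: [0.5025, -0.2555, 0.1309]
orientation: [[-0.187, 0.982, 0.001], [0.982, 0.187, -0.001], [-0.002, 0.001, -1.0]]
force: [7.1, -3.8, -9.7]
finger_gap: 0.0143
grip_force: 68.3
```

Emit:
arm_command --moves '[0, 0, 0, 0, 0, -8, 1, 0, 0, 0, 0, 0, -16, 1, 0, 0, 0, 0, 0, -24, 1, 0, 0, 0, 0, 0, -32, 1, 0, 0, 0, 0, 0, -40, 1]'

```text
time_s: 14.4
eef_pos: [0.503, -0.2553, 0.1309]
orientation: [[-0.776, 0.631, 0.002], [0.631, 0.776, -0.001], [-0.002, 0.001, -1.0]]
force: [9.5, -3.3, -11.1]
finger_gap: 0.0142
grip_force: 68.4
```

Emit:
arm_command --moves '[0, 0, 0, 0, 0, -0.9, 1, 0, 0, 0.006, 0, 0, -0.9, 1, 0, 0, 0.0125, 0, 0, -0.9, 1, 0, 0, 0.0125, 0, 0, -0.9, 1]'

```text
time_s: 14.8
eef_pos: [0.5032, -0.2554, 0.1199]
orientation: [[-0.782, 0.623, 0.003], [0.623, 0.782, -0.0], [-0.003, 0.002, -1.0]]
force: [3.5, -0.4, 1.4]
finger_gap: 0.0146
grip_force: 70.2
```

```bash
sleep 1; python3 - <<'E'
from h import *
im=env.get_image("side");save("s3",cv2.resize(im[190:380,200:400],None,fx=3,fy=3))
E
```

```text
(no output)
```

View pics/s3.png

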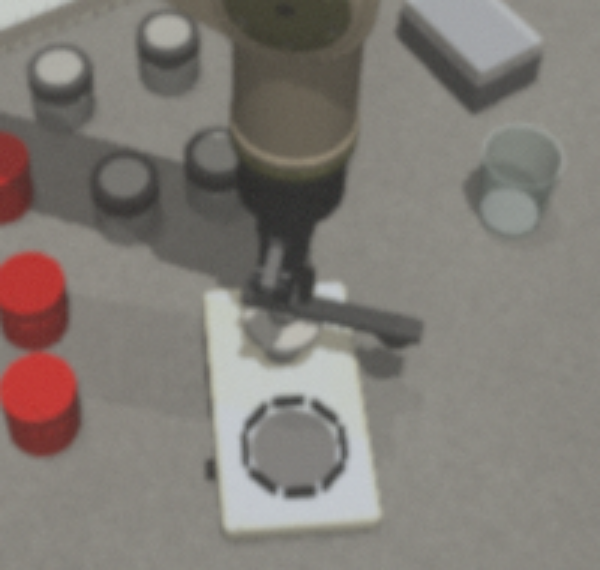

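The clamp arm has swung clear and the knob is down. I'll release it and go to the loaded jar.

Emit:
arm_command --moves '[0, 0, 0, 0, 0, 0, -1, 0, 0, 0, 0, 0, 0, -1, 0, 0, 0, 0, 0, 0, -1, 0, 0, -0.04, 0, 0, 0, -1, 0, 0, -0.08, 0, 0, 0, -1]' --force 60

```text
time_s: 15.35
eef_pos: [0.5002, -0.255, 0.1983]
orientation: [[-0.781, 0.624, -0.004], [0.624, 0.781, 0.001], [0.004, -0.002, -1.0]]
force: [1.6, -0.8, 1.4]
finger_gap: 0.0844
grip_force: 0.0
```

Emit:
arm_command --moves '[0.004, 0.045, 0, 0, 0, -7.7, -1, 0.008, 0.09, 0, 0, 0, -15.4, -1, 0.0125, 0.136, 0, 0, 0, -23.1, -1, 0.017, 0.182, 0, 0, 0, -30.8, -1, 0.0209, 0.2269, 0, 0, 0, -38.5, -1]'

```text
time_s: 15.85
eef_pos: [0.6273, -0.0633, 0.1984]
orientation: [[-1.0, -0.004, -0.001], [-0.004, 1.0, 0.0], [0.001, 0.0, -1.0]]
force: [0.9, -0.3, 0.3]
finger_gap: 0.0851
grip_force: 0.0
```

```bash
sleep 1; python3 - <<'E'
from h import *
s=env.state();C=env.camera_info("wrist");im=env.get_image("wrist");save("w3",im)
print(np.round(s["eef_pos"],4),np.round(s["orientation"],3).tolist(),s["time_s"],proj(C,[.627,-.065,.062]))
g=cv2.medianBlur(cv2.cvtColor(im,cv2.COLOR_RGB2GRAY),5)
c=cv2.HoughCircles(g,cv2.HOUGH_GRADIENT,1,60,param1=80,param2=25,minRadius=25,maxRadius=60)
for x,y,r in (c[0] if c is not None else []):print(x,y,r,np.round(ray(C,(x,y),.062)[:2],3))
E
python3 lids.py
```

```text
[ 0.6273 -0.0633  0.1984] [[-1.0, -0.004, -0.001], [-0.004, 1.0, 0.0], [0.001, 0.0, -1.0]] 15.85 [278.84230269 197.98103664]
458.5 203.5 37.5 [0.631 0.078]
469.5 71.5 35.8 [0.532 0.073]
270.5 57.5 32.9 [ 0.523 -0.071]
282.5 190.5 34.3 [ 0.621 -0.062]
516.5 305.5 35.2 [0.721 0.139]
[ 0.6307 -0.0533  0.1975] 15.9
scene [0.436, -0.065] 125
scene [0.521, -0.072] 141
scene [0.621, -0.063] 120
side [0.429, 0.072] 115
side [0.622, -0.065] 75
side [0.524, -0.075] 125
side [0.439, -0.069] 133
```

Emit:
arm_command --moves '[0, 0, 0.02, 0, 0, 0, -1, 0, 0, 0.05, 0, 0, 0, -1, 0, 0, 0.08, 0, 0, 0, -1, 0, 0, 0.08, 0, 0, 0, -1]'

```text
time_s: 16.4
eef_pos: [0.6232, -0.0661, 0.1141]
orientation: [[-1.0, 0.004, -0.009], [0.004, 1.0, -0.0], [0.009, -0.001, -1.0]]
force: [-0.3, 0.1, -0.2]
finger_gap: 0.085
grip_force: 0.0
```

```bash
sleep 1; python3 -c "
from bench import env
for i in range(4): print(env.state()['eef_pos']);env.get_image('wrist')"
```

```text
[ 0.6231871  -0.06606405  0.11412817]
[ 0.62477342 -0.06618255  0.11690467]
[ 0.62621132 -0.06616981  0.11892271]
[ 0.62717702 -0.06609212  0.12012556]
```

Emit:
arm_command --moves '[0, 0.001, 0.04, 0, 0, 0, -1, 0, 0.001, 0.08, 0, 0, 0, -1, 0, 0.001, 0.092, 0, 0, 0, -1, 0, 0.001, 0.092, 0, 0, 0, 1, 0, 0.001, 0.092, 0, 0, 0, 1]'

```text
time_s: 17.1
eef_pos: [0.6283, -0.0642, 0.029]
orientation: [[-1.0, 0.002, 0.003], [0.002, 1.0, -0.0], [-0.003, -0.0, -1.0]]
force: [-6.9, 6.3, 32.6]
finger_gap: 0.0591
grip_force: 35.2
```

Emit:
arm_command --moves '[0, 0, 0, 0, 0, 0, 1, 0, 0, 0, 0, 0, 0, 1, 0, 0, -0.03, 0, 0, 0, 1, 0, 0, -0.06, 0, 0, 0, 1, 0, 0, -0.1, 0, 0, 0, 1]'

```text
time_s: 17.6
eef_pos: [0.6251, -0.0639, 0.126]
orientation: [[-1.0, 0.002, -0.004], [0.002, 1.0, -0.0], [0.004, -0.0, -1.0]]
force: [0.0, 0.0, -6.9]
finger_gap: 0.0584
grip_force: 67.5
```

Emit:
arm_command --moves '[0, 0, -0.035, 0, 0, 0, 1, 0, 0, -0.07, 0, 0, 0, 1, 0, 0, -0.07, 0, 0, 0, 1, 0, 0, -0.07, 0, 0, 0, 1]'

```text
time_s: 18.0
eef_pos: [0.6267, -0.0641, 0.1965]
orientation: [[-1.0, 0.002, 0.0], [0.002, 1.0, 0.0], [-0.0, 0.0, -1.0]]
force: [-1.9, 0.6, -8.7]
finger_gap: 0.0583
grip_force: 68.5
```

```bash
sleep 1; python3 wt.py; python3 -c "
from bench import env
s=env.state();print(s['eef_pos'],s['finger_gap'],s['grip_force'])"
```

```text
[-8.7  -7.73 -7.63 -7.45 -7.5 ] -7.800216638284543 18.25
[ 0.62579758 -0.06380765  0.19443288] 0.0588728870783459 68.48758220672607
```

Emit:
arm_command --moves '[0.0215, -0.039, 0, 0, 0, 0, 1, 0.043, -0.078, 0, 0, 0, 0, 1, 0.065, -0.117, 0, 0, 0, 0, 1, 0.0865, -0.156, 0, 0, 0, 0, 1, 0.108, -0.195, 0, 0, 0, 0, 1]'

```text
time_s: 18.75
eef_pos: [0.517, -0.26, 0.1958]
orientation: [[-1.0, 0.002, -0.001], [0.002, 1.0, 0.0], [0.001, 0.0, -1.0]]
force: [0.9, -0.3, -6.6]
finger_gap: 0.0585
grip_force: 68.3
```

Emit:
arm_command --moves '[0.022, -0.039, 0, 0, 0, 0, 1, 0.0438, -0.079, 0, 0, 0, 0, 1, 0.0438, -0.079, 0, 0, 0, 0, 1, 0.0438, -0.079, 0, 0, 0, 0, 1, 0.0438, -0.079, 0, 0, 0, 0, 1]'

```text
time_s: 19.25
eef_pos: [0.475, -0.3366, 0.1958]
orientation: [[-1.0, 0.001, -0.001], [0.001, 1.0, 0.001], [0.001, 0.001, -1.0]]
force: [0.4, 0.2, -6.8]
finger_gap: 0.0588
grip_force: 68.4
```

```bash
sleep 1; python3 - <<'E'
from h import *
s=env.state();print(s['eef_pos'],s['finger_gap'],s['grip_force'],s['force'][2])
a=env.get_image("scene")[180:310,110:250];b=env.get_image("side")[230:390,220:380]
print(env.state()['eef_pos'])
f=lambda i:cv2.resize(i,(400,380),interpolation=cv2.INTER_CUBIC)
save("p4",np.hstack([f(a),f(b)]))
E
```

```text
[ 0.47499311 -0.33656973  0.19583556] 0.05879248137988351 68.36678981781006 -6.849764824918452
[ 0.47545323 -0.33615264  0.19608135]
```

View pics/p4.png

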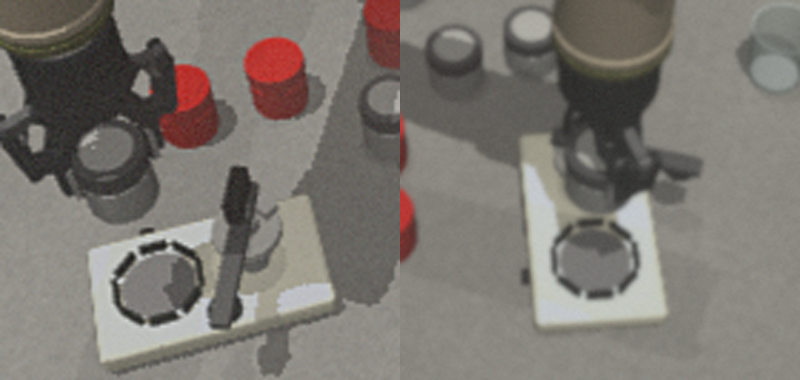

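Both views show the jar upright in the gripper, with the nest ring clear at scene crop (157,283) and side crop (595,257). I'll lower it.

Emit:
arm_command --moves '[0.0005, -0.0018, 0.035, 0, 0, 0, 1, 0.0005, -0.0018, 0.07, 0, 0, 0, 1, 0.0005, -0.0018, 0.105, 0, 0, 0, 1, 0.0005, -0.0018, 0.115, 0, 0, 0, 1, 0.0005, -0.0018, 0.12, 0, 0, 0, 1]'

```text
time_s: 19.85
eef_pos: [0.4742, -0.3384, 0.0758]
orientation: [[-1.0, 0.0, -0.002], [0.0, 1.0, 0.001], [0.002, 0.001, -1.0]]
force: [0.0, -0.2, -6.4]
finger_gap: 0.0585
grip_force: 68.0
```

Emit:
arm_command --moves '[0, 0, 0, 0, 0, 0, 1, 0, 0, 0.004, 0, 0, 0, 1, 0, 0, 0.008, 0, 0, 0, 1, 0, 0, 0.012, 0, 0, 0, 1, 0, 0, 0.012, 0, 0, 0, 1]'

```text
time_s: 20.35
eef_pos: [0.4738, -0.3393, 0.0643]
orientation: [[-1.0, 0.002, -0.0], [0.002, 1.0, 0.0], [0.0, 0.0, -1.0]]
force: [-0.9, -0.3, -7.6]
finger_gap: 0.0583
grip_force: 68.0
```

Emit:
arm_command --moves '[-0.001, 0.001, 0.003, 0, 0, 0, 1, -0.001, 0.001, 0.005, 0, 0, 0, 1, -0.001, 0.001, 0.007, 0, 0, 0, 1, -0.001, 0.001, 0.007, 0, 0, 0, 1]'

```text
time_s: 20.75
eef_pos: [0.4753, -0.3383, 0.0593]
orientation: [[-1.0, 0.002, 0.001], [0.002, 1.0, 0.001], [-0.001, 0.001, -1.0]]
force: [-7.0, 6.1, 11.1]
finger_gap: 0.0586
grip_force: 70.5
```

Emit:
arm_command --moves '[0, 0, 0, 0, 0, 0, -1, 0, 0, 0, 0, 0, 0, -1, 0, 0, 0, 0, 0, 0, -1, 0, 0, -0.04, 0, 0, 0, -1, 0, 0, -0.08, 0, 0, 0, -1]'

```text
time_s: 21.25
eef_pos: [0.4743, -0.3381, 0.1376]
orientation: [[-1.0, 0.002, -0.003], [0.002, 1.0, 0.001], [0.003, 0.001, -1.0]]
force: [0.4, -0.4, 1.1]
finger_gap: 0.0854
grip_force: 0.0
```

Emit:
arm_command --moves '[0, 0, -0.045, 0, 0, 0, -1, 0, 0, -0.065, 0, 0, 8, -1, -0.01, 0.03, -0.065, 0, 0, 16, -1, -0.02, 0.06, -0.065, 0, 0, 24, -1, -0.0275, 0.0825, -0.065, 0, 0, 32, -1]'

```text
time_s: 21.75
eef_pos: [0.5036, -0.2543, 0.2029]
orientation: [[-0.845, 0.535, 0.001], [0.535, 0.845, 0.0], [-0.001, 0.001, -1.0]]
force: [1.1, 0.8, -0.2]
finger_gap: 0.0852
grip_force: 0.0
```

Emit:
arm_command --moves '[0, 0, 0, 0, 0, 6.5, -1, 0, 0, 0, 0, 0, 6.5, -1, 0, 0, 0, 0, 0, 6.5, -1]'

```text
time_s: 22.05
eef_pos: [0.5025, -0.2567, 0.2028]
orientation: [[-0.783, 0.622, 0.0], [0.622, 0.783, -0.001], [-0.0, -0.0, -1.0]]
force: [-0.3, -0.8, 0.1]
finger_gap: 0.0858
grip_force: 0.0
```

```bash
sleep 1; python3 - <<'E'
from h import *
s=env.state();C=env.camera_info("wrist");im=env.get_image("wrist");save("w5",im)
print(np.round(s["eef_pos"],4),np.round(s["orientation"],3).tolist(),s["time_s"],proj(C,[.502,-.2555,.144]),proj(C,[.4747,-.338,.092]))
E
python3 lids.py
```

```text
[ 0.5025 -0.2567  0.2028] [[-0.783, 0.622, 0.0], [0.622, 0.783, -0.001], [-0.0, -0.0, -1.0]] 22.05 [282.79848143 226.01143401] [172.72097874 242.84179597]
[ 0.5024 -0.257   0.2027] 22.1
scene [0.438, 0.108] 111
scene [0.534, 0.079] 132
scene [0.632, 0.083] 146
side [0.536, 0.075] 115
side [0.44, 0.103] 116
```

View pics/w5.png

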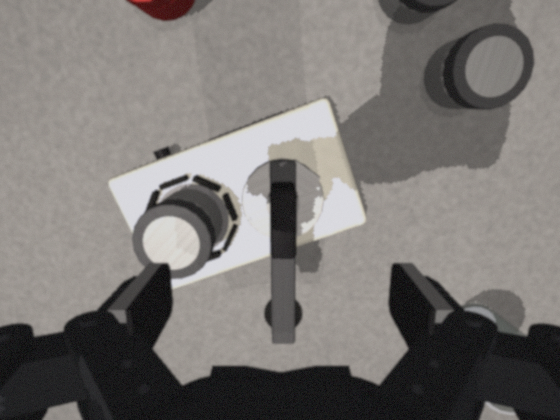

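The jar stands upright in the nest, with its lid at (171,242) as predicted. The knob bar is aligned at (283,225). Jar A has been knocked to about (0.439, 0.105). I'll close the clamp.

Emit:
arm_command --moves '[0.0012, 0.0007, 0.03, 0, 0, 0, -1, 0.0012, 0.0007, 0.06, 0, 0, 0, -1, 0.0012, 0.0007, 0.083, 0, 0, 0, -1, 0.0012, 0.0007, 0.083, 0, 0, 0, 1, 0.0012, 0.0007, 0.083, 0, 0, 0, 1]' --force 70

```text
time_s: 22.7
eef_pos: [0.502, -0.2554, 0.1201]
orientation: [[-0.781, 0.624, -0.0], [0.624, 0.781, -0.0], [0.0, -0.001, -1.0]]
force: [0.1, 0.0, 1.6]
finger_gap: 0.0589
grip_force: 0.0
```

Emit:
arm_command --moves '[0, 0, 0, 0, 0, 0, 1, 0, 0, 0, 0, 0, 0, 1, 0, 0, 0, 0, 0, 0, 1, 0, 0, 0, 0, 0, 0, 1, 0, 0, 0, 0, 0, 0, 1]'

```text
time_s: 23.2
eef_pos: [0.5029, -0.2551, 0.121]
orientation: [[-0.782, 0.624, 0.002], [0.624, 0.782, -0.001], [-0.002, 0.001, -1.0]]
force: [-0.7, 1.0, 6.1]
finger_gap: 0.0146
grip_force: 69.2
```

Emit:
arm_command --moves '[0, 0, -0.006, 0, 0, 0, 1, 0, 0, -0.012, 0, 0, 0, 1, 0, 0, -0.0125, 0, 0, 0, 1]'

```text
time_s: 23.5
eef_pos: [0.5027, -0.2549, 0.1324]
orientation: [[-0.782, 0.624, 0.001], [0.624, 0.782, -0.001], [-0.001, -0.0, -1.0]]
force: [5.8, -3.1, -11.0]
finger_gap: 0.0144
grip_force: 68.3
```

Emit:
arm_command --moves '[0, 0, 0, 0, 0, 5, 1, 0, 0, 0, 0, 0, 11, 1, 0, 0, 0, 0, 0, 17, 1, 0, 0, 0, 0, 0, 23, 1, 0, 0, 0, 0, 0, 29, 1]'

```text
time_s: 24.0
eef_pos: [0.5026, -0.255, 0.1317]
orientation: [[-0.377, 0.926, 0.0], [0.926, 0.377, -0.001], [-0.001, -0.0, -1.0]]
force: [5.3, -3.2, -10.0]
finger_gap: 0.0144
grip_force: 68.4
```

Emit:
arm_command --moves '[0, 0, 0, 0, 0, 8, 1, 0, 0, 0, 0, 0, 16, 1, 0, 0, 0, 0, 0, 24, 1, 0, 0, 0, 0, 0, 32, 1, 0, 0, 0, 0, 0, 40, 1]'

```text
time_s: 24.5
eef_pos: [0.5023, -0.255, 0.1317]
orientation: [[0.308, 0.951, 0.0], [0.951, -0.308, -0.001], [-0.001, 0.0, -1.0]]
force: [3.9, -3.2, -10.7]
finger_gap: 0.0143
grip_force: 68.5
```

Emit:
arm_command --moves '[0, 0, 0, 0, 0, 0.9, 1, 0, 0, 0.006, 0, 0, 0.9, 1, 0, 0, 0.0125, 0, 0, 0.9, 1, 0, 0, 0.0125, 0, 0, 0.9, 1]'

```text
time_s: 24.9
eef_pos: [0.5025, -0.2552, 0.121]
orientation: [[0.317, 0.948, 0.001], [0.949, -0.317, 0.0], [0.001, 0.001, -1.0]]
force: [-2.8, 0.4, 9.4]
finger_gap: 0.0146
grip_force: 71.4
```

```bash
sleep 1; python3 - <<'E'
from h import *
s=env.state();print(s['eef_pos'],s['orientation'],s['force'])
im=env.get_image("side")
a=env.get_image("scene")[180:310,110:250];b=im[230:390,220:380]
f=lambda i:cv2.resize(i,(400,380),interpolation=cv2.INTER_CUBIC)
save("p6",np.hstack([f(a),f(b)]))
E
```

```text
[ 0.50253573 -0.25519463  0.12095016] [[ 3.16774946e-01  9.48499716e-01  1.38657796e-03]
 [ 9.48500400e-01 -3.16775716e-01  3.70090856e-04]
 [ 7.90265297e-04  1.19793424e-03 -9.99998970e-01]] [-2.7970739   0.43290745  9.40231635]
```

View pics/p6.png

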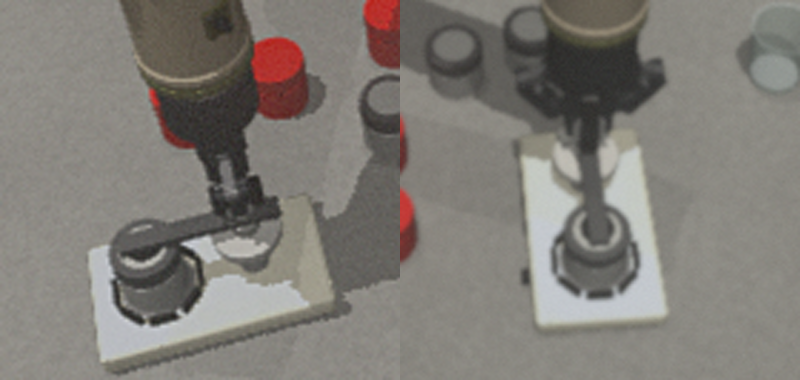

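The arm lies over the lid and the knob is down at its original height. I'll release it and head for the empties.

Emit:
arm_command --moves '[0, 0, 0, 0, 0, 0, -1, 0, 0, 0, 0, 0, 0, -1, 0, 0, 0, 0, 0, 0, -1, 0, 0, -0.04, 0, 0, 0, -1, 0, 0, -0.08, 0, 0, 0, -1]' --force 50

```text
time_s: 25.5
eef_pos: [0.5012, -0.2543, 0.1995]
orientation: [[0.317, 0.948, -0.003], [0.948, -0.317, 0.001], [-0.0, -0.003, -1.0]]
force: [0.3, -0.2, 0.3]
finger_gap: 0.0847
grip_force: 0.0
```

Emit:
arm_command --moves '[0.045, -0.01, 0, 0, 0, -8.5, -1, 0.09, -0.02, 0, 0, 0, -17, -1, 0.135, -0.03, 0, 0, 0, -25.5, -1, 0.1795, -0.0388, 0, 0, 0, -34, -1, 0.1795, -0.0388, 0, 0, 0, -42.5, -1]'

```text
time_s: 26.0
eef_pos: [0.5232, -0.0636, 0.199]
orientation: [[-0.423, 0.906, -0.001], [0.906, 0.423, 0.003], [0.003, 0.0, -1.0]]
force: [-0.0, -0.0, 0.1]
finger_gap: 0.085
grip_force: 0.0
```

Emit:
arm_command --moves '[0, 0, 0, 0, 0, -8.5, -1, 0, 0, 0, 0, 0, -17, -1, 0, 0, 0, 0, 0, -25.5, -1, 0, 0, 0, 0, 0, -34, -1, 0, 0, 0, 0, 0, -42.5, -1]'

```text
time_s: 26.5
eef_pos: [0.5221, -0.0722, 0.1994]
orientation: [[-0.92, 0.393, -0.001], [0.393, 0.92, 0.0], [0.001, -0.0, -1.0]]
force: [0.2, -0.0, -0.1]
finger_gap: 0.0852
grip_force: 0.0
```

Emit:
arm_command --moves '[0, 0, 0, 0, 0, -8, -1, 0, 0, 0, 0, 0, -16, -1, 0, 0, 0, 0, 0, -23.5, -1, 0, 0, 0, 0, 0, -23.5, -1, 0, 0, 0, 0, 0, -23.5, -1]'

```text
time_s: 27.0
eef_pos: [0.5222, -0.0723, 0.1995]
orientation: [[-1.0, 0.004, -0.0], [0.004, 1.0, 0.0], [0.0, 0.0, -1.0]]
force: [-0.1, -0.2, 0.5]
finger_gap: 0.0854
grip_force: 0.0
```

```bash
sleep 1; python3 lids.py;python3 - <<'E'
from h import *
s=env.state();print(np.round(s["eef_pos"],4),np.round(s["orientation"],3).tolist(),s["time_s"])
for n,seed in(("scene",(348,180)),("side",(212,172))):
    im=cv2.imread("pics/%s.png"%n);C=env.camera_info(n)   # start pictures, unoccluded
    g=cv2.cvtColor(im,6);m=(cv2.GaussianBlur(g,(3,3),0)>165).astype(np.uint8)
    nn,l=cv2.connectedComponents(m);k=l[seed[1],seed[0]]
    cn,_=cv2.findContours((l==k).astype(np.uint8),0,1);c=max(cn,key=cv2.contourArea)
    h=cv2.convexHull(c)[:,0];w=np.array([ray(C,p,.005)[:2] for p in h],np.float32)
    print(n,cv2.minAreaRect(w*1000))
E
```

```text
[ 0.5222 -0.0723  0.1995] 27.0
scene [0.437, -0.065] 126
scene [0.513, -0.072] 80
scene [0.632, 0.083] 138
side [0.516, -0.075] 64
side [0.44, -0.069] 132
[ 0.5223 -0.0722  0.1995] [[-1.0, 0.003, -0.0], [0.003, 1.0, -0.0], [0.0, -0.0, -1.0]] 27.1
scene ((465.87481689453125, 293.5782470703125), (288.6476135253906, 182.5708770751953), 7.186030864715576)
side ((472.1838684082031, 291.4866638183594), (295.5147399902344, 175.91929626464844), 7.310112476348877)
```

Emit:
arm_command --moves '[0, 0, 0.045, 0, 0, 0, -1, 0, 0, 0.09, 0, 0, 0, -1, 0, 0, 0.13, 0, 0, 0, -1, 0, 0, 0.172, 0, 0, 0, -1, 0, 0, 0.172, 0, 0, 0, -1]'

```text
time_s: 27.6
eef_pos: [0.518, -0.0717, 0.0227]
orientation: [[-1.0, 0.001, -0.01], [0.002, 1.0, -0.001], [0.01, -0.001, -1.0]]
force: [-1.1, 0.6, 0.1]
finger_gap: 0.0849
grip_force: 0.0
```

Emit:
arm_command --moves '[0, 0, 0, 0, 0, 0, 1, 0, 0, 0, 0, 0, 0, 1, 0, 0, 0, 0, 0, 0, 1, 0, 0, 0, 0, 0, 0, 1, 0, 0, -0.03, 0, 0, 0, 1]'

```text
time_s: 28.1
eef_pos: [0.5206, -0.0718, 0.0566]
orientation: [[-1.0, -0.0, -0.004], [-0.0, 1.0, 0.0], [0.004, 0.0, -1.0]]
force: [0.3, 1.8, -3.3]
finger_gap: 0.0586
grip_force: 55.2
```

Emit:
arm_command --moves '[0, 0, -0.045, 0, 0, 0, 1, 0, 0, -0.09, 0, 0, 0, 1, -0.004, 0.04, -0.09, 0, 0, 0, 1, -0.008, 0.08, -0.09, 0, 0, 0, 1, -0.0125, 0.125, -0.09, 0, 0, 0, 1]'

```text
time_s: 28.6
eef_pos: [0.5354, 0.0533, 0.1497]
orientation: [[-1.0, 0.003, 0.003], [0.003, 1.0, 0.001], [-0.003, 0.001, -1.0]]
force: [0.5, 0.9, -2.6]
finger_gap: 0.0586
grip_force: 55.6
```

Emit:
arm_command --moves '[-0.005, 0.048, 0, 0, 0, 0, 1, -0.01, 0.096, 0, 0, 0, 0, 1, -0.015, 0.144, 0, 0, 0, 0, 1, -0.02, 0.192, 0, 0, 0, 0, 1, -0.025, 0.24, 0, 0, 0, 0, 1]'

```text
time_s: 29.1
eef_pos: [0.5599, 0.2949, 0.1492]
orientation: [[-1.0, 0.0, 0.001], [0.0, 1.0, 0.001], [-0.001, 0.001, -1.0]]
force: [0.7, -0.6, -2.3]
finger_gap: 0.0586
grip_force: 55.6
```

Emit:
arm_command --moves '[-0.005, 0.0455, 0, 0, 0, 0, 1, -0.005, 0.0455, 0, 0, 0, 0, 1, -0.005, 0.0455, 0, 0, 0, 0, 1]'

```text
time_s: 29.4
eef_pos: [0.5643, 0.3402, 0.1481]
orientation: [[-1.0, -0.003, 0.0], [-0.003, 1.0, 0.0], [-0.0, 0.0, -1.0]]
force: [0.3, -0.6, -2.7]
finger_gap: 0.0587
grip_force: 55.6
```

```bash
sleep 1; python3 - <<'E'
from h import *
s=env.state();C=env.camera_info("wrist");im=env.get_image("wrist");save("w7",im)
print(np.round(s["eef_pos"],4),s["time_s"],s['finger_gap'],s['grip_force'],s['force'][2])
c=np.array([.476,.28]);t=np.radians(7.2);u=np.array([np.cos(t),np.sin(t)]);v=np.array([-u[1],u[0]])
for a,b in((-.155,-.105),(-.155,.105),(.155,-.105)):print(proj(C,[*(c+a*u+b*v),.035]))
E
python3 lids.py
```

```text
[0.5643 0.3402 0.1481] 29.4 0.05869864952754695 55.63165068626404 -2.6951279479432335
[ -42.01600123 -187.14947139]
[ 327.89236143 -246.08008932]
[ 96.36635163 301.77223935]
[0.565  0.3381 0.1483] 29.45
scene [0.438, 0.108] 111
scene [0.534, 0.079] 129
scene [0.437, -0.065] 128
scene [0.632, 0.083] 145
side [0.634, 0.08] 100
side [0.536, 0.076] 107
side [0.44, 0.103] 114
side [0.44, -0.068] 144
```

View pics/w7.png

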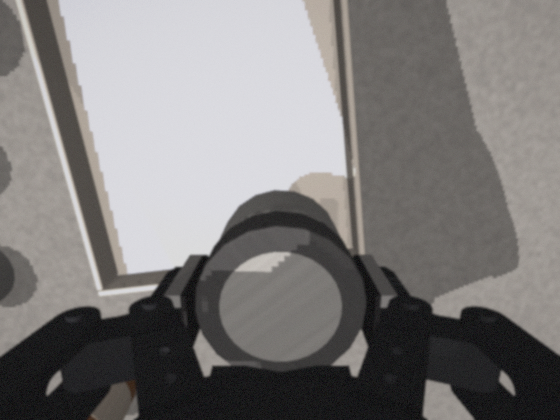

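The tray's +x/−y corner is at (100,294) against (96,302) predicted, so the tray lies about 5 mm nearer in x. The jar hangs upright. I'll place it.

Emit:
arm_command --moves '[0.005, 0.001, 0.04, 0, 0, 0, 1, 0.005, 0.001, 0.08, 0, 0, 0, 1, 0.005, 0.001, 0.1, 0, 0, 0, 1, 0.005, 0.001, 0.109, 0, 0, 0, 1, 0.005, 0.001, 0.114, 0, 0, 0, 1]'

```text
time_s: 30.05
eef_pos: [0.5594, 0.3372, 0.0354]
orientation: [[-1.0, 0.002, -0.002], [0.002, 1.0, -0.001], [0.002, -0.001, -1.0]]
force: [-22.8, -12.8, 41.7]
finger_gap: 0.0588
grip_force: 59.7
```

Emit:
arm_command --moves '[0, 0, 0, 0, 0, 0, 1, 0, 0, 0.002, 0, 0, 0, 1, 0, 0, 0.002, 0, 0, 0, -0.7, 0, 0, 0.002, 0, 0, 0, -0.7, 0, 0, 0.002, 0, 0, 0, -0.7]'

```text
time_s: 30.55
eef_pos: [0.5605, 0.3394, 0.0324]
orientation: [[-1.0, 0.0, 0.001], [0.0, 1.0, 0.001], [-0.001, 0.001, -1.0]]
force: [0.9, -0.0, -0.6]
finger_gap: 0.0725
grip_force: 0.0
```

Emit:
arm_command --moves '[0, 0, -0.04, 0, 0, 0, -0.7, 0, 0, -0.08, 0, 0, 0, -0.7, 0, 0, -0.115, 0, 0, 0, -1, 0, 0, -0.115, 0, 0, 0, -1]'

```text
time_s: 30.95
eef_pos: [0.563, 0.3406, 0.1532]
orientation: [[-1.0, 0.0, 0.009], [0.0, 1.0, 0.006], [-0.009, 0.006, -1.0]]
force: [0.0, 0.0, 0.8]
finger_gap: 0.0852
grip_force: 0.0
```

Emit:
arm_command --moves '[-0.012, -0.043, 0, 0, 0, 0, -1, -0.024, -0.086, 0, 0, 0, 0, -1, -0.036, -0.129, 0, 0, 0, 0, -1, -0.048, -0.172, 0, 0, 0, 0, -1, -0.06, -0.215, 0, 0, 0, 0, -1]'

```text
time_s: 31.45
eef_pos: [0.6202, 0.1226, 0.1465]
orientation: [[-1.0, -0.0, 0.0], [-0.0, 1.0, 0.0], [-0.0, 0.0, -1.0]]
force: [0.7, -0.1, 0.4]
finger_gap: 0.0852
grip_force: 0.0
```

Emit:
arm_command --moves '[-0.0125, -0.043, 0, 0, 0, 0, -1, -0.0125, -0.043, 0, 0, 0, 0, -1, -0.0125, -0.043, 0.03, 0, 0, 0, -1, -0.0125, -0.043, 0.03, 0, 0, 0, -1]'

```text
time_s: 31.85
eef_pos: [0.6301, 0.081, 0.1128]
orientation: [[-1.0, 0.001, -0.006], [0.001, 1.0, -0.001], [0.006, -0.001, -1.0]]
force: [-0.8, 0.4, 0.2]
finger_gap: 0.0858
grip_force: 0.0
```

```bash
sleep 1; python3 lids.py
```

```text
[0.6301 0.081  0.1128] 31.85
scene [0.556, 0.346] 103
scene [0.438, 0.108] 111
scene [0.528, 0.073] 62
scene [0.437, -0.065] 129
side [0.563, 0.343] 78
side [0.537, 0.076] 97
side [0.44, 0.103] 115
side [0.44, -0.068] 147
```

Emit:
arm_command --moves '[0, 0, 0.04, 0, 0, 0, -1, 0, 0, 0.08, 0, 0, 0, -1, 0, 0, 0.089, 0, 0, 0, -1, 0, 0, 0.089, 0, 0, 0, 1, 0, 0, 0.089, 0, 0, 0, 1]'

```text
time_s: 32.45
eef_pos: [0.6339, 0.0814, 0.0301]
orientation: [[-1.0, -0.0, 0.003], [-0.0, 1.0, 0.0], [-0.003, 0.0, -1.0]]
force: [-5.1, 5.6, 30.7]
finger_gap: 0.0592
grip_force: 34.2
```

Emit:
arm_command --moves '[0, 0, 0, 0, 0, 0, 1, 0, 0, 0, 0, 0, 0, 1, 0, 0, -0.03, 0, 0, 0, 1, 0, 0, -0.075, 0, 0, 0, 1, 0, 0, -0.12, 0, 0, 0, 1]'

```text
time_s: 32.95
eef_pos: [0.6317, 0.0811, 0.1491]
orientation: [[-1.0, 0.0, -0.001], [0.0, 1.0, -0.0], [0.001, -0.0, -1.0]]
force: [1.0, 0.1, -2.3]
finger_gap: 0.0588
grip_force: 54.9
```

Emit:
arm_command --moves '[0.024, 0.035, 0, 0, 0, 0, 1, 0.048, 0.07, 0, 0, 0, 0, 1, 0.072, 0.106, 0, 0, 0, 0, 1, 0.096, 0.141, 0, 0, 0, 0, 1, 0.12, 0.177, 0, 0, 0, 0, 1]'

```text
time_s: 33.45
eef_pos: [0.5113, 0.2593, 0.1484]
orientation: [[-1.0, 0.0, 0.001], [0.0, 1.0, 0.001], [-0.001, 0.001, -1.0]]
force: [0.6, -0.0, -3.2]
finger_gap: 0.0585
grip_force: 55.2
```

Emit:
arm_command --moves '[0.024, 0.035, 0, 0, 0, 0, 1, 0.048, 0.07, 0, 0, 0, 0, 1, 0.048, 0.07, 0, 0, 0, 0, 1, 0.048, 0.07, 0, 0, 0, 0, 1]'

```text
time_s: 33.85
eef_pos: [0.4633, 0.3296, 0.1481]
orientation: [[-1.0, -0.003, 0.0], [-0.003, 1.0, 0.001], [-0.0, 0.001, -1.0]]
force: [0.7, -0.3, -2.7]
finger_gap: 0.0589
grip_force: 55.3
```

Emit:
arm_command --moves '[0, 0, 0.04, 0, 0, 0, 1, 0, 0, 0.08, 0, 0, 0, 1, 0, 0, 0.098, 0, 0, 0, 1, 0, 0, 0.103, 0, 0, 0, 1, 0, 0, 0.107, 0, 0, 0, 1]'

```text
time_s: 34.35
eef_pos: [0.4655, 0.3273, 0.0411]
orientation: [[-1.0, 0.002, 0.001], [0.002, 1.0, -0.0], [-0.001, -0.0, -1.0]]
force: [1.0, -0.2, -1.8]
finger_gap: 0.0586
grip_force: 55.1
```

Emit:
arm_command --moves '[0, 0, 0.004, 0, 0, 0, 1, 0, 0, 0.007, 0, 0, 0, 1, 0, 0, 0.008, 0, 0, 0, -0.7, 0, 0, 0.008, 0, 0, 0, -0.7, 0, 0, 0.008, 0, 0, 0, -0.7]'

```text
time_s: 34.85
eef_pos: [0.4647, 0.3287, 0.0333]
orientation: [[-1.0, -0.0, 0.001], [-0.0, 1.0, 0.001], [-0.001, 0.001, -1.0]]
force: [0.6, -0.7, 0.4]
finger_gap: 0.0726
grip_force: 0.0
```

Emit:
arm_command --moves '[0, 0, -0.04, 0, 0, 0, -0.7, 0, 0, -0.08, 0, 0, 0, -0.7, 0, 0, -0.115, 0, 0, 0, -1, 0.005, -0.045, -0.115, 0, 0, 0, -1, 0.01, -0.09, -0.115, 0, 0, 0, -1]'

```text
time_s: 35.35
eef_pos: [0.455, 0.2387, 0.1492]
orientation: [[-1.0, -0.003, 0.003], [-0.003, 1.0, 0.002], [-0.003, 0.002, -1.0]]
force: [1.5, -1.9, -0.6]
finger_gap: 0.0852
grip_force: 0.0
```

Emit:
arm_command --moves '[0.005, -0.045, 0, 0, 0, 0, -1, 0.01, -0.09, 0, 0, 0, 0, -1, 0.016, -0.1335, 0, 0, 0, 0, -1, 0.016, -0.1335, 0.03, 0, 0, 0, -1, 0.016, -0.1335, 0.03, 0, 0, 0, -1]'

```text
time_s: 35.85
eef_pos: [0.4366, 0.1033, 0.1158]
orientation: [[-1.0, 0.003, -0.003], [0.003, 1.0, -0.001], [0.003, -0.001, -1.0]]
force: [-0.6, -0.2, -0.2]
finger_gap: 0.0854
grip_force: 0.0
```

```bash
sleep 1; python3 lids.py; python3 -c "
from bench import env
print(env.state()['eef_pos'])"
```

```text
[0.4366 0.1033 0.1158] 35.85
scene [0.46, 0.336] 93
scene [0.556, 0.346] 104
scene [0.534, 0.079] 127
scene [0.437, -0.065] 128
side [0.565, 0.342] 71
side [0.536, 0.076] 112
side [0.44, -0.068] 148
[0.43813655 0.10534357 0.11795899]
```

Emit:
arm_command --moves '[0, 0, 0, 0, 0, 0, -0.85, 0, 0, 0.04, 0, 0, 0, -0.85, 0, 0, 0.08, 0, 0, 0, -0.85, 0, 0, 0.09, 0, 0, 0, -0.85, 0, 0, 0.09, 0, 0, 0, 1]'

```text
time_s: 36.45
eef_pos: [0.4377, 0.105, 0.0271]
orientation: [[-1.0, -0.001, -0.003], [-0.001, 1.0, -0.002], [0.003, -0.002, -1.0]]
force: [-0.0, -0.6, -0.0]
finger_gap: 0.0664
grip_force: 0.0
```

Emit:
arm_command --moves '[0, 0, 0, 0, 0, 0, 1, 0, 0, 0, 0, 0, 0, 1, 0, 0, 0, 0, 0, 0, 1, 0, 0, -0.04, 0, 0, 0, 1, 0, 0, -0.08, 0, 0, 0, 1]'

```text
time_s: 36.95
eef_pos: [0.4375, 0.1042, 0.1084]
orientation: [[-1.0, 0.0, -0.002], [0.0, 1.0, -0.002], [0.002, -0.002, -1.0]]
force: [1.1, 0.9, -3.0]
finger_gap: 0.0586
grip_force: 55.7
```

Emit:
arm_command --moves '[0, 0, -0.04, 0, 0, 0, 1, 0.015, 0.046, -0.04, 0, 0, 0, 1, 0.03, 0.092, -0.04, 0, 0, 0, 1, 0.044, 0.138, -0.04, 0, 0, 0, 1, 0.059, 0.184, -0.04, 0, 0, 0, 1]'

```text
time_s: 37.45
eef_pos: [0.3787, 0.2905, 0.1487]
orientation: [[-1.0, 0.001, 0.001], [0.001, 1.0, 0.002], [-0.001, 0.002, -1.0]]
force: [1.5, -0.8, -2.8]
finger_gap: 0.0586
grip_force: 56.3
```

Emit:
arm_command --moves '[0.009, 0.0275, 0, 0, 0, 0, 1, 0.009, 0.0275, 0, 0, 0, 0, 1, 0.009, 0.0275, 0, 0, 0, 0, 1, 0.009, 0.0275, 0, 0, 0, 0, 1]'

```text
time_s: 37.85
eef_pos: [0.371, 0.3151, 0.1479]
orientation: [[-1.0, 0.002, 0.0], [0.002, 1.0, -0.0], [-0.0, -0.0, -1.0]]
force: [0.2, -0.5, -3.2]
finger_gap: 0.0585
grip_force: 56.3
```

```bash
sleep 1; python3 - <<'E'
from h import *
s=env.state();im=env.get_image("wrist");save("w8",im)
print(np.round(s["eef_pos"],4),s["time_s"],s['finger_gap'],s['grip_force'],s['force'][2])
E
```

```text
[0.371  0.3151 0.1479] 37.85 0.05854859765920542 56.29381477832794 -3.2048671644744817
```

View pics/w8.png

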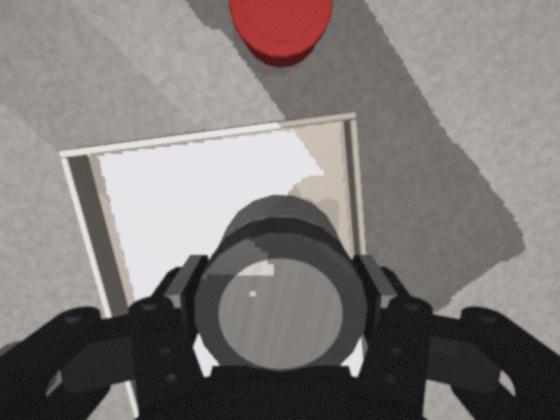

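```bash
python3 - <<'E'
from h import *
C=env.camera_info("wrist")
a=ray(C,(62,153),.035)[:2];b=ray(C,(354,115),.035)[:2]
d=b-a;L=np.linalg.norm(d);v=d/L;u=np.array([v[1],-v[0]]);c=(a+b)/2+.155*u
print(a,b,L,u,c)
for p in [(.371,.3151),(.4647,.3287),(.5605,.3394)]: print((np.array(p)-c)@u,(np.array(p)-c)@v)
print([c+x*u-.045*v for x in(-.047,.047)])
E
```

```text
[0.33266522 0.16103375] [0.30721153 0.36480955] 0.20535935750689205 [0.99228884 0.12394704] [0.47374315 0.28213344]
-0.0978647688241614 0.045447053848483535
-0.003201625284677146 0.04732834468804068
0.09318587840264084 0.046071709129391056
[array([0.43268319, 0.23165494]), array([0.52595834, 0.24330596])]
```

Emit:
arm_command --moves '[0, 0, 0.04, 0, 0, 0, 1, 0, 0, 0.08, 0, 0, 0, 1, 0, 0, 0.098, 0, 0, 0, 1, 0, 0, 0.103, 0, 0, 0, 1, 0, 0, 0.107, 0, 0, 0, 1]'

```text
time_s: 38.4
eef_pos: [0.3711, 0.3157, 0.0409]
orientation: [[-1.0, 0.002, 0.0], [0.002, 1.0, -0.0], [-0.0, -0.0, -1.0]]
force: [0.7, 0.1, -3.2]
finger_gap: 0.0587
grip_force: 56.1
```

Emit:
arm_command --moves '[0, 0, 0.004, 0, 0, 0, 1, 0, 0, 0.007, 0, 0, 0, 1, 0, 0, 0.008, 0, 0, 0, -0.7, 0, 0, 0.008, 0, 0, 0, -0.7, 0, 0, 0.008, 0, 0, 0, -0.7]'

```text
time_s: 38.9
eef_pos: [0.3707, 0.3167, 0.0332]
orientation: [[-1.0, -0.0, 0.001], [-0.0, 1.0, 0.001], [-0.001, 0.001, -1.0]]
force: [0.5, 0.2, 0.8]
finger_gap: 0.0727
grip_force: 0.0
```

Emit:
arm_command --moves '[0, 0, -0.04, 0, 0, 0, -0.7, 0, 0, -0.08, 0, 0, 0, -0.7, 0, 0, -0.115, 0, 0, 0, -1, -0.025, -0.036, -0.115, 0, 0, 0, -1, -0.05, -0.072, -0.115, 0, 0, 0, -1]'

```text
time_s: 39.4
eef_pos: [0.4212, 0.2452, 0.1496]
orientation: [[-1.0, -0.004, 0.003], [-0.004, 1.0, 0.003], [-0.003, 0.003, -1.0]]
force: [0.8, 0.1, -1.7]
finger_gap: 0.0852
grip_force: 0.0
```

Emit:
arm_command --moves '[-0.025, -0.036, 0, 0, 0, 0, -1, -0.05, -0.072, 0, 0, 0, 0, -1, -0.075, -0.108, 0, 0, 0, 0, -1, -0.1, -0.144, 0, 0, 0, 0, -1, -0.114, -0.1665, 0, 0, 0, 0, -1]'

```text
time_s: 39.9
eef_pos: [0.5361, 0.0741, 0.1483]
orientation: [[-1.0, 0.003, 0.002], [0.003, 1.0, -0.001], [-0.002, -0.001, -1.0]]
force: [1.1, 0.4, -1.1]
finger_gap: 0.0857
grip_force: 0.0
```

Emit:
arm_command --moves '[0, 0, 0.01, 0, 0, 0, -1, 0, 0, 0.03, 0, 0, 0, -1, 0, 0, 0.03, 0, 0, 0, -1]'

```text
time_s: 40.2
eef_pos: [0.5325, 0.0781, 0.1154]
orientation: [[-1.0, -0.001, -0.004], [-0.001, 1.0, -0.001], [0.004, -0.001, -1.0]]
force: [-0.7, 0.8, 0.3]
finger_gap: 0.0854
grip_force: 0.0
```

```bash
sleep 1; python3 lids.py; python3 -c "
from bench import env
print(env.state()['eef_pos'])"
```

```text
[0.5325 0.0781 0.1154] 40.2
scene [0.365, 0.325] 82
scene [0.46, 0.336] 94
scene [0.556, 0.346] 105
scene [0.437, -0.065] 128
side [0.56, 0.344] 63
side [0.467, 0.332] 83
side [0.373, 0.32] 89
side [0.358, 0.14] 66
side [0.44, -0.068] 147
[0.53388399 0.07842227 0.11767142]
```

Emit:
arm_command --moves '[0, -0.001, 0.04, 0, 0, 0, -1, 0, -0.001, 0.08, 0, 0, 0, -1, 0, -0.001, 0.09, 0, 0, 0, -1, 0, -0.001, 0.09, 0, 0, 0, 1, 0, -0.001, 0.09, 0, 0, 0, 1]'

```text
time_s: 40.8
eef_pos: [0.5356, 0.077, 0.0296]
orientation: [[-1.0, -0.0, 0.002], [-0.0, 1.0, 0.0], [-0.002, 0.0, -1.0]]
force: [-5.3, -4.4, 34.8]
finger_gap: 0.0589
grip_force: 34.8
```

Emit:
arm_command --moves '[0, 0, 0, 0, 0, 0, 1, 0, 0, 0, 0, 0, 0, 1, 0, 0, -0.03, 0, 0, 0, 1, 0, 0, -0.075, 0, 0, 0, 1, 0, 0, -0.12, 0, 0, 0, 1]'

```text
time_s: 41.3
eef_pos: [0.5337, 0.0765, 0.1493]
orientation: [[-1.0, 0.0, -0.001], [0.0, 1.0, -0.0], [0.001, -0.0, -1.0]]
force: [0.8, 1.4, -2.5]
finger_gap: 0.0588
grip_force: 55.1
```

Emit:
arm_command --moves '[0.002, 0.042, 0, 0, 0, 0, 1, 0.004, 0.084, 0, 0, 0, 0, 1, 0.006, 0.126, 0, 0, 0, 0, 1, 0.008, 0.166, 0, 0, 0, 0, 1, 0.008, 0.166, 0, 0, 0, 0, 1]'

```text
time_s: 41.8
eef_pos: [0.5241, 0.2511, 0.1478]
orientation: [[-1.0, -0.01, -0.001], [-0.01, 1.0, 0.004], [0.001, 0.004, -1.0]]
force: [-0.9, 0.8, -4.2]
finger_gap: 0.0588
grip_force: 55.5
```

Emit:
arm_command --moves '[0, 0, 0, 0, 0, 0, 1, 0, 0, 0, 0, 0, 0, 1]'

```text
time_s: 42.0
eef_pos: [0.5267, 0.2414, 0.148]
orientation: [[-1.0, 0.002, 0.0], [0.002, 1.0, -0.001], [-0.0, -0.001, -1.0]]
force: [-0.2, -0.7, -2.8]
finger_gap: 0.0586
grip_force: 55.5
```

Emit:
arm_command --moves '[0, 0, 0.04, 0, 0, 0, 1, 0, 0, 0.08, 0, 0, 0, 1, 0, 0, 0.098, 0, 0, 0, 1, 0, 0, 0.103, 0, 0, 0, 1, 0, 0, 0.107, 0, 0, 0, 1]'

```text
time_s: 42.5
eef_pos: [0.5271, 0.2415, 0.0411]
orientation: [[-1.0, 0.002, 0.001], [0.002, 1.0, -0.0], [-0.001, -0.0, -1.0]]
force: [0.6, 0.8, -1.8]
finger_gap: 0.0586
grip_force: 55.4
```

Emit:
arm_command --moves '[0, 0, 0.004, 0, 0, 0, 1, 0, 0, 0.007, 0, 0, 0, 1, 0, 0, 0.008, 0, 0, 0, -0.7, 0, 0, 0.008, 0, 0, 0, -0.7, 0, 0, 0.008, 0, 0, 0, -0.7]'

```text
time_s: 43.0
eef_pos: [0.5267, 0.243, 0.0332]
orientation: [[-1.0, -0.0, 0.001], [-0.0, 1.0, 0.001], [-0.001, 0.001, -1.0]]
force: [-0.0, -0.1, 0.0]
finger_gap: 0.0726
grip_force: 0.0
```

Emit:
arm_command --moves '[0, 0, -0.04, 0, 0, 0, -0.7, 0, 0, -0.08, 0, 0, 0, -0.7, 0, 0, -0.115, 0, 0, 0, -1, 0.012, -0.043, -0.115, 0, 0, 0, -1, 0.024, -0.086, -0.115, 0, 0, 0, -1]'

```text
time_s: 43.5
eef_pos: [0.503, 0.1571, 0.1492]
orientation: [[-1.0, -0.003, 0.003], [-0.003, 1.0, 0.001], [-0.003, 0.001, -1.0]]
force: [1.2, -3.0, -0.2]
finger_gap: 0.0853
grip_force: 0.0
```

Emit:
arm_command --moves '[0.012, -0.043, 0, 0, 0, 0, -1, 0.024, -0.086, 0, 0, 0, 0, -1, 0.036, -0.129, 0, 0, 0, 0, -1, 0.048, -0.172, 0, 0, 0, 0, -1, 0.06, -0.215, 0, 0, 0, 0, -1]'

```text
time_s: 44.0
eef_pos: [0.4418, -0.0598, 0.1481]
orientation: [[-1.0, -0.0, 0.001], [-0.0, 1.0, 0.001], [-0.001, 0.001, -1.0]]
force: [0.9, 0.1, -0.9]
finger_gap: 0.0853
grip_force: 0.0
```

Emit:
arm_command --moves '[0.0035, -0.009, 0, 0, 0, 0, -1, 0.0035, -0.009, 0.02, 0, 0, 0, -1, 0.0035, -0.009, 0.03, 0, 0, 0, -1, 0.0035, -0.009, 0.03, 0, 0, 0, -1]'

```text
time_s: 44.4
eef_pos: [0.4379, -0.0666, 0.1165]
orientation: [[-1.0, -0.001, -0.003], [-0.001, 1.0, -0.0], [0.003, -0.0, -1.0]]
force: [0.7, 0.4, 0.9]
finger_gap: 0.0856
grip_force: 0.0
```

```bash
sleep 1; python3 lids.py; python3 -c "
from bench import env
print(env.state()['eef_pos'])"
```

```text
[ 0.4379 -0.0666  0.1165] 44.4
scene [0.365, 0.324] 85
scene [0.46, 0.336] 94
scene [0.556, 0.346] 104
scene [0.523, 0.25] 111
side [0.465, 0.331] 72
side [0.374, 0.32] 87
[ 0.43899756 -0.0667649   0.11777395]
```

Emit:
arm_command --moves '[0, 0, 0.04, 0, 0, 0, -1, 0, 0, 0.08, 0, 0, 0, -1, 0, 0, 0.09, 0, 0, 0, -1, 0, 0, 0.09, 0, 0, 0, 1, 0, 0, 0.09, 0, 0, 0, 1]'

```text
time_s: 45.0
eef_pos: [0.44, -0.0673, 0.0291]
orientation: [[-1.0, -0.0, 0.001], [-0.0, 1.0, -0.0], [-0.001, -0.0, -1.0]]
force: [-6.7, 2.6, 38.0]
finger_gap: 0.0595
grip_force: 35.4
```

Emit:
arm_command --moves '[0, 0, 0, 0, 0, 0, 1, 0, 0, 0, 0, 0, 0, 1, 0, 0, -0.03, 0, 0, 0, 1, 0, 0, -0.075, 0, 0, 0, 1, 0, 0, -0.12, 0, 0, 0, 1]'

```text
time_s: 45.5
eef_pos: [0.4382, -0.0677, 0.1494]
orientation: [[-1.0, 0.001, -0.001], [0.001, 1.0, -0.001], [0.001, -0.001, -1.0]]
force: [2.5, 1.2, -2.6]
finger_gap: 0.0585
grip_force: 55.5
```

Emit:
arm_command --moves '[0.001, 0.045, 0, 0, 0, 0, 1, 0.002, 0.09, 0, 0, 0, 0, 1, 0.003, 0.135, 0, 0, 0, 0, 1, 0.004, 0.18, 0, 0, 0, 0, 1, 0.005, 0.225, 0, 0, 0, 0, 1]'

```text
time_s: 46.0
eef_pos: [0.4336, 0.1595, 0.1486]
orientation: [[-1.0, 0.0, 0.001], [0.0, 1.0, 0.001], [-0.001, 0.001, -1.0]]
force: [0.6, -0.5, -2.8]
finger_gap: 0.0588
grip_force: 56.1
```

Emit:
arm_command --moves '[0.001, 0.04, 0, 0, 0, 0, 1, 0.001, 0.0735, 0, 0, 0, 0, 1, 0.001, 0.0735, 0, 0, 0, 0, 1, 0.001, 0.0735, 0, 0, 0, 0, 1]'

```text
time_s: 46.4
eef_pos: [0.4326, 0.2318, 0.148]
orientation: [[-1.0, -0.002, 0.0], [-0.002, 1.0, -0.0], [-0.0, -0.0, -1.0]]
force: [-0.6, -1.3, -3.1]
finger_gap: 0.0581
grip_force: 56.0
```

Emit:
arm_command --moves '[0, 0, 0.04, 0, 0, 0, 1, 0, 0, 0.08, 0, 0, 0, 1, 0, 0, 0.098, 0, 0, 0, 1, 0, 0, 0.103, 0, 0, 0, 1, 0, 0, 0.107, 0, 0, 0, 1]'

```text
time_s: 46.9
eef_pos: [0.4334, 0.2304, 0.0411]
orientation: [[-1.0, 0.002, 0.0], [0.002, 1.0, -0.0], [-0.0, -0.0, -1.0]]
force: [0.8, 0.6, -2.6]
finger_gap: 0.0586
grip_force: 55.9
```

Emit:
arm_command --moves '[0, 0, 0.004, 0, 0, 0, 1, 0, 0, 0.007, 0, 0, 0, 1, 0, 0, 0.008, 0, 0, 0, -0.7, 0, 0, 0.008, 0, 0, 0, -0.7, 0, 0, 0.008, 0, 0, 0, -0.7]'

```text
time_s: 47.4
eef_pos: [0.4333, 0.2316, 0.0332]
orientation: [[-1.0, -0.0, 0.001], [-0.0, 1.0, 0.001], [-0.001, 0.001, -1.0]]
force: [0.7, 0.1, 0.1]
finger_gap: 0.0723
grip_force: 0.0
```

Emit:
arm_command --moves '[0, 0, -0.04, 0, 0, 0, -0.7, 0, 0, -0.08, 0, 0, 0, -0.7, 0, 0, -0.125, 0, 0, 0, -1, 0, -0.045, -0.14, 0, 0, 0, -1, 0, -0.09, -0.15, 0, 0, 0, -1]'

```text
time_s: 47.9
eef_pos: [0.4339, 0.1414, 0.1851]
orientation: [[-1.0, -0.003, 0.004], [-0.003, 1.0, 0.002], [-0.004, 0.002, -1.0]]
force: [1.7, -0.2, 0.3]
finger_gap: 0.0851
grip_force: 0.0
```

Emit:
arm_command --moves '[0, -0.045, 0, 0, 0, 0, -1, 0, -0.09, 0, 0, 0, 0, -1, 0, -0.13, 0, 0, 0, 0, -1, 0, -0.13, 0, 0, 0, 0, -1, 0, -0.13, 0, 0, 0, 0, -1]'

```text
time_s: 48.4
eef_pos: [0.433, 0.0107, 0.1831]
orientation: [[-1.0, 0.003, 0.001], [0.003, 1.0, 0.001], [-0.001, 0.001, -1.0]]
force: [0.5, 0.5, -0.5]
finger_gap: 0.0857
grip_force: 0.0
```

```bash
sleep 1; python3 - <<'E'
from h import *
s=env.state();print(np.round(s["eef_pos"],4),s["time_s"])
a=env.get_image("scene")[120:360,130:420];b=env.get_image("side")[120:380,130:410]
f=lambda i:cv2.resize(i,(400,360),interpolation=cv2.INTER_CUBIC)
save("p9",np.hstack([f(a),f(b)]))
E
```

```text
[0.433  0.0107 0.1831] 48.4
```

View pics/p9.png

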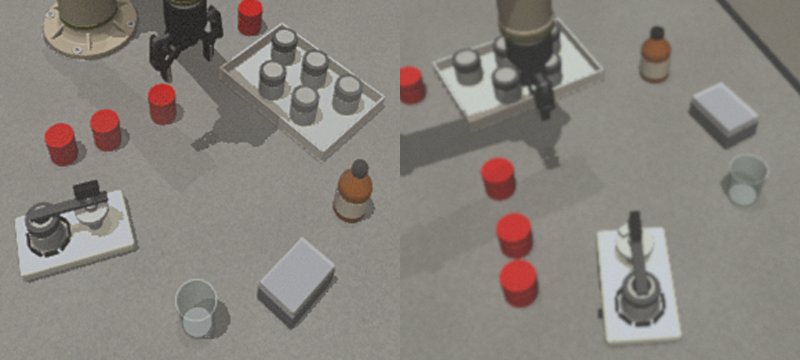

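All five empty jars stand in the tray, at scene crop (283,43) to (348,93). The loaded jar is in the nest at (43,225) with the arm over it. I'll do one numeric check that the knob is fully down, then hand in.

```bash
python3 - <<'E'
from h import *
for n,(x0,x1,y0,y1) in(("scene",(180,210,236,254)),("side",(285,302,266,292))):
    a=cv2.cvtColor(cv2.imread(f"pics/{n}.png"),6)[y0:y1,x0:x1];b=cv2.cvtColor(env.get_image(n),7)[y0:y1,x0:x1]
    for g in(a,b):
        v,u=np.nonzero(g<45);print(n,len(u),u.mean()+x0,v.mean()+y0,v.min()+y0)
C=env.camera_info("scene");print(proj(C,[.502,-.2555,.131])-proj(C,[.502,-.2555,.139]))
E
```

```text
scene 5 191.4 247.4 243<stdin>:5: RuntimeWarning: Mean of empty slice.
  ret = ret.dtype.type(ret / rcount)
Traceback (most recent call last):
ValueError: zero-size array to reduction operation minimum which has no identity
```

```bash
python3 - <<'E'
from h import *
for n,(x0,x1,y0,y1) in(("scene",(176,214,234,262)),("side",(280,306,262,300))):
    a=cv2.cvtColor(cv2.imread(f"pics/{n}.png"),6)[y0:y1,x0:x1];b=cv2.cvtColor(env.get_image(n),7)[y0:y1,x0:x1]
    (d,r)=cv2.phaseCorrelate(a.astype(np.float32),b.astype(np.float32),cv2.createHanningWindow(a.shape[::-1],cv2.CV_32F));
    C=env.camera_info(n);print(n,d,r,"8mm up would be",proj(C,[.502,-.2555,.139])-proj(C,[.502,-.2555,.131]))
E
```

```text
scene (-0.019536958483470812, -0.02707172205678532) 0.9301304904619853 8mm up would be [-0.54051401 -1.8840581 ]
side (0.35006993825992083, 0.03465778754959459) 0.9186732336326882 8mm up would be [ 0.10606203 -1.97335213]
```

The knob is exactly back in its first position, so I'm handing in.

```bash
python3 -c "
from bench import env
print(env.finish_job())"
```

```text
the job is handed in; nothing more can be done
None
```

The job is handed in: the loaded jar is clamped in the nest with the knob snapped down, all five empty jars stand in the wash tray, and the bottle, beaker and tip box were not moved.

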